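# Set the two-bar stand with its eccentric bolt and load the mandrels

## Robot

A 7-joint arm with a two-finger parallel gripper is mounted at the origin on a cart in front of the work surface, level with it; the furniture and walls round the work are solid. World frame = base frame: x ahead of the robot, y to its left, z up, the work surface at z = 0. Lengths are in mm, angles in rad, forces in N, time in s.
With the tool pointing down it reaches from about 350 to 900 mm from the base axis. Payload 7.2 kg.
Tool frame: the origin (TCP) lies on the centre line of the jaws, within the pads' length; the fingertips stand 19 mm ahead of it and the grasp point (between the pads) is the TCP; z points along the fingers, y is the line along which they close (so a half turn about z gives the same grasp; the last joint's range is limited). The gripper opens to 85 mm and grips with 20 to 120 N. Pads are 22 mm wide; open, the fingers measure 114 mm over their backs; the gripper's body (76 mm by 85 mm) begins 54 mm behind the grasp point. The pads swing forward as they close: fully open they stand 13 mm farther back than shut.
Start: joints at [-1.218, 0.411, -0.013, 1.596, 0.006, 1.134, -0.082], TCP at [255.316, 570.475, 250.297] pointing down, gripper open.
Joint ranges: [-2.95, 2.95], [-0.29, 1.99], [-1.47, 1.44], [0.14, 2.54], [-1.03, 4.17], [0.13, 1.85], [-2.86, 2.86]. Speed limits (rad/s): [2.39, 2.39, 3.01, 3.01, 3.14, 3.14, 3.14].

## Interface

Orientations are given as a unit quaternion [x, y, z, w].
In Python, from plant import r, vision gives the robot as it stands. The module is installed in compiled form; this text tells all that it offers.
- The arm moves only by the tool step_arm, never from a script. Its argument "deltas" is one flat list of numbers, 7 for each row, row after row: the shift along the tool's x, y, z in m, then the turn, a rotation vector about the tool's x, y, z in rad, then the opening, from 0 (shut) to 1 (fully open). In form: [dx, dy, dz, rx, ry, rz, gripper, dx, dy, dz, rx, ry, rz, gripper, ...]. A call has 1 to 5 rows; each row shifts and turns the commanded pose from where the row before left it, along the tool's axes as they then stand; what a row does not reach is not made up. A row lasts 1/8 s, in which the tool goes at most 62.5 mm and 10.7 degrees, less where a joint would pass 70% of its speed; a pose out of reach is approached as far as the arm can. A call is refused whole if a number of a shift passes 0.0625 or a number of a turn 0.188, either way. A call with a gripper value outside its range is refused whole. The fingers move at their own pace and stop on an object; "squeeze" is the grip in N (left out, the last holds). Time passes only in rows, so rows that do not move let the fingers close. It gives the time, the measured TCP pose, the force, the opening and the grip force at its end, in the units of the state.
- r.get_state(): the state, without advancing time (a new reading comes with each control period).
- vision.snapshot(name): name is "scene" or "top"; returns (picture, depth): 400x640x3 uint8, blue, green, red; 400x640 float32, mm along the optical axis (not along the pixel's ray), 0 where there is no reading.
- vision.get_calibration(name): a dict with "camera_matrix" (3x3 intrinsics, pixels), "R" (3x3) and "t" (3): a world point X has camera coordinates R X + t. Camera axes: x right, y down, z forward; pixel columns grow to the right and rows downward; lengths in mm; the calibration is good to about 2 mm. A picture is of the moment at which its call begins. get_calibration takes no time and is no camera call.
- r.close_job(): hands the job in; it is judged then, once.
The state is a dict: "clock": time; "joint_pos": joint angles; "qd": joint speeds; "joint_torque": joint torques, N m; "eef_pos": TCP position; "ee_rot": TCP orientation; "contact_force": force on the tool from outside, world axes, zero at the start; "ft_torque": the same for the moment, N m; "gripper_width": opening from 0.0 (shut) to 1.0 (fully open); "grip_force": force on a finger pad.
Only numpy, scipy, OpenCV 4.12 (cv2) and the standard library are available. Lean on these libraries where they do the work, as an engineer would, in place of code of your own. Each camera call takes 0.05 s, during which the arm holds its last target. There are 200 camera calls.

## Task

Turn the eccentric bolt at the end of the two-bar stand until the steel gauge just goes between the bars (no more than about 3 mm of play), and prove it by hanging the gauge between the bars by its flange at the bolt end and sliding it gently along through the middle to the far end. Put the gauge back upright in its tray, and lay every wooden mandrel lengthwise on the bars, one behind the other, so that each is cradled between them; leave the setting as it was checked, and do not disturb the ivory pot and the glue tube.

Things in the scene. Friction and masses are not known exactly. Their poses are not given: they have to be found in the camera images.
- stand: fixed stand: grey base plate (x -34 to 60 mm, y -285 to 165, 10 thick), two level round steel bars 12 mm thick, 320 long, along y (-160 to 160), axes 40 and tops 46 mm above the bench. Front bar fixed at x = -17 mm, rear bar moves in x. Origin on the bench below the bars' middle, z up, x away from the robot; x = 0 is mid-gap at a 22 mm gap. Bolt beyond the bars' -y (right) end
- front_bar (a point): middle of the axis of the fixed front bar
- rear_bar (a point): middle of the axis of the movable rear bar; gap between the bars = its distance from front_bar along the stand's x minus 12 mm
- bolt (a joint): angle of the eccentric bolt in rad, 0 to 3.0, growing counter-clockwise seen from above; it starts at 0.05 to 0.75 (bars too close) and stays where it is left (friction 0.15 N m). Gap between the bars = 13 mm + 9 mm x (1 - cos angle): 22 mm at 1.57
- bolt_grip (a point): centre of the bolt's T-handle, on its upright axis, 63 mm above the bench, at x = 15, y = -235 mm on the stand. Handle: dark steel bar 60 mm long, 12 thick, 26 high (top at 76 mm), turning with the bolt. The point's x axis lies along its length; at bolt angle 0 it is parallel to the stand's x axis
- gauge: steel gauge, 0.22 kg, standing in its tray. From below: blade 20 mm thick (x), 70 long (y), 20 high, lower edges rounded 3 mm; flange 34 mm thick, 70 long, at 20 to 25 mm height, which rests on the bars; black grip 16 mm thick (x), 46 long (y), at 25 to 52 mm height. Origin at the centre of the blade's underside, z up; 26 mm above the bench when it hangs on the bars by its flange
- gauge_tray: low dark wooden tray fixed to the bench where the gauge stands, 85 mm (x) by 115 mm (y), rim 14 mm high, walls and floor 4 mm thick. Origin at the centre of its underside (the gauge's origin is 4 mm above it)
- lidded_pot: ivory lidded pot, 74 mm across and 66 mm high, a bystander on the right; origin at the centre of its underside
- glue: tube of glue, 127 mm long, a bystander lying near the front edge of the bench; origin at the centre of its underside
- mandrel_1: wooden mandrel with brass end discs: 60 mm long bar, 34 mm square with 6 mm 45-degree chamfers along its edges, 0.09 kg, lying on a side. Origin at its very centre (17 mm above what it lies on), x along its length. All alike; three to five are present (None = absent). Cradled between the bars at a 22 mm gap its centre is about 59.5 mm above the bench, 55.5 if turned on a chamfer (as good)
- mandrel_2: wooden mandrel with brass end discs: 60 mm long bar, 34 mm square with 6 mm 45-degree chamfers along its edges, 0.09 kg, lying on a side. Origin at its very centre (17 mm above what it lies on), x along its length. All alike; three to five are present (None = absent). Cradled between the bars at a 22 mm gap its centre is about 59.5 mm above the bench, 55.5 if turned on a chamfer (as good)
- mandrel_3: wooden mandrel with brass end discs: 60 mm long bar, 34 mm square with 6 mm 45-degree chamfers along its edges, 0.09 kg, lying on a side. Origin at its very centre (17 mm above what it lies on), x along its length. All alike; three to five are present (None = absent). Cradled between the bars at a 22 mm gap its centre is about 59.5 mm above the bench, 55.5 if turned on a chamfer (as good)
- mandrel_4: wooden mandrel with brass end discs: 60 mm long bar, 34 mm square with 6 mm 45-degree chamfers along its edges, 0.09 kg, lying on a side. Origin at its very centre (17 mm above what it lies on), x along its length. All alike; three to five are present (None = absent). Cradled between the bars at a 22 mm gap its centre is about 59.5 mm above the bench, 55.5 if turned on a chamfer (as good)
- mandrel_5: wooden mandrel with brass end discs: 60 mm long bar, 34 mm square with 6 mm 45-degree chamfers along its edges, 0.09 kg, lying on a side. Origin at its very centre (17 mm above what it lies on), x along its length. All alike; three to five are present (None = absent). Cradled between the bars at a 22 mm gap its centre is about 59.5 mm above the bench, 55.5 if turned on a chamfer (as good)
Things that resemble listed ones, but are neither listed nor needed, are in the scene too. What is shaped like the mandrel_3 but green or pink is not meant.

How it is judged (in metres and radians):
On the way, in this order (a step that is already met when the one before it is completed fails the run):
1. the bars are set (gap 20.2 to 24 mm) and the gauge hangs between them near the bolt end, its middle 50 to 125 mm from the bars' middle, not forced (under 15 N) (x of rear_bar in the frame of stand between 0.0152 and 0.019 m and x of gauge in the frame of stand between -0.004 and 0.005 m and z of gauge in the frame of stand between 0.021 and 0.0305 m and y of gauge in the frame of stand between -0.125 and -0.05 m and angle between the y axis of gauge and the y axis of stand, either way round below 0.12 rad and contact force between gauge and stand below 15 N), for 0.1 s.
2. the gauge, still between the bars, is at the middle (x of rear_bar in the frame of stand between 0.0152 and 0.019 m and x of gauge in the frame of stand between -0.004 and 0.005 m and z of gauge in the frame of stand between 0.021 and 0.0305 m and y of gauge in the frame of stand between -0.025 and 0.025 m and angle between the y axis of gauge and the y axis of stand, either way round below 0.12 rad and contact force between gauge and stand below 15 N), for 0.1 s.
3. the gauge, still between the bars, is near the far end (middle 50 to 125 mm past the bars' middle) (x of rear_bar in the frame of stand between 0.0152 and 0.019 m and x of gauge in the frame of stand between -0.004 and 0.005 m and z of gauge in the frame of stand between 0.021 and 0.0305 m and y of gauge in the frame of stand between 0.05 and 0.125 m and angle between the y axis of gauge and the y axis of stand, either way round below 0.12 rad and contact force between gauge and stand below 15 N), for 0.1 s.
At the end, for the whole second after the job is handed in: Gap 20.2 to 24 mm; every mandrel present at rest between the bars, along them within 0.12 rad, its centre within 4 mm of mid-gap, 52 to 62.2 mm above the bench and within 150 mm of the bars' middle; gauge at rest on its tray's floor, upright within 0.15 rad (x of rear_bar in the frame of stand between 0.0152 and 0.019 m and x of mandrel_1 in the frame of stand between -0.004 and 0.005 m and y of mandrel_1 in the frame of stand between -0.15 and 0.15 m and z of mandrel_1 in the frame of stand between 0.052 and 0.0622 m and angle between the x axis of each of mandrel_1, mandrel_2, mandrel_3, mandrel_4, mandrel_5 and the y axis of stand, either way round below 0.12 rad and linear speed of each of mandrel_1, mandrel_2, mandrel_3, mandrel_4, mandrel_5, gauge below 0.02 m/s and x of mandrel_2 in the frame of stand between -0.004 and 0.005 m and y of mandrel_2 in the frame of stand between -0.15 and 0.15 m and z of mandrel_2 in the frame of stand between 0.052 and 0.0622 m and x of mandrel_3 in the frame of stand between -0.004 and 0.005 m and y of mandrel_3 in the frame of stand between -0.15 and 0.15 m and z of mandrel_3 in the frame of stand between 0.052 and 0.0622 m and x of mandrel_4 in the frame of stand between -0.004 and 0.005 m and y of mandrel_4 in the frame of stand between -0.15 and 0.15 m and z of mandrel_4 in the frame of stand between 0.052 and 0.0622 m and x of mandrel_5 in the frame of stand between -0.004 and 0.005 m and y of mandrel_5 in the frame of stand between -0.15 and 0.15 m and z of mandrel_5 in the frame of stand between 0.052 and 0.0622 m and x of gauge in the frame of gauge_tray between -0.035 and 0.035 m and y of gauge in the frame of gauge_tray between -0.045 and 0.045 m and z of gauge in the frame of gauge_tray below 0.012 m and angle between gauge's own z axis and vertical below 0.15 rad); the robot touches nothing.
It fails at once if the ivory lidded pot is moved by more than 30 mm (distance of lidded_pot from where it was at the start of the episode above 0.03 m).
It fails at once if the glue tube is moved by more than 30 mm (distance of glue from where it was at the start of the episode above 0.03 m).
Of mandrel_1, mandrel_2, mandrel_3, mandrel_4, mandrel_5 only 3 to 5 are there at a start; the rules pass over those that are not, and their reading is None.
At some moment in a run one of mandrel_1, mandrel_2, mandrel_3, mandrel_4, mandrel_5 may be knocked a few centimetres aside while the robot is not near it.
Once in a run the grip may slacken for a moment while it holds something.
It also fails if it takes over 210 s, if anything falls off the work surface, if the arm or the gripper's body presses on something with over 40 N, if the wrist force passes 120 N, or if a joint passes its speed limit or range.

## Working session

There is one attempt and no reset: what is moved stays moved. The work goes in short steps, Python scripts to look and compute and a tool call to move; the robot and the scene stay as the last step left them, time stands still between calls to the robot, and variables do not carry over. Pictures are saved under pics/ and viewed, at most 14 in all, crops included, and the job is handed in when it is done.

Besides the shell and the picture viewer there is one more tool, called after "Call:" as name(argument=value, ...), one argument or row to a line, values as JSON. step_arm: Moves the arm, as the interface text tells. Its arguments: {"type":"object","properties":{"deltas":{"type":"array","items":{"type":"number"}},"squeeze":{"type":"number"}},"required":["deltas"]}

```bash
mkdir -p pics; ls
cat > h.py <<'E'
import numpy as np, cv2
from plant import r, vision
def snap(n):
    p,d=vision.snapshot(n); return p,d
def cal(n):
    c=vision.get_calibration(n); return np.array(c["camera_matrix"]),np.array(c["R"]),np.array(c["t"]).ravel()
def px2w(n,u,v,d):
    K,R,t=cal(n); return R.T@(np.linalg.inv(K)@np.array([u,v,1.])*d-t)
def cloud(n,d):
    K,R,t=cal(n); v,u=np.mgrid[0:d.shape[0],0:d.shape[1]]
    P=np.stack([(u-K[0,2])/K[0,0]*d,(v-K[1,2])/K[1,1]*d,d],-1)
    return (P-t)@R
def ray(n,u,v,z):
    K,R,t=cal(n); c=-R.T@t; q=R.T@(np.linalg.inv(K)@np.array([u,v,1.])); return c+q*(z-c[2])/q[2]
def w2px(n,X):
    K,R,t=cal(n); q=K@(R@np.array(X,float)+t); return q[:2]/q[2]
E
python3 - <<'E'
from h import *
s=r.get_state(); print(s)
for n in("scene","top"):
    p,d=snap(n); cv2.imwrite(f"pics/{n}0.png",p); np.save(f"{n}0.npy",d)
    K,R,t=cal(n); print(n,K.round(1).tolist(),(-R.T@t).round(1),R.round(3).tolist(),(d>0).mean())
E
```

```text
pics
{'clock': 0.0, 'joint_pos': array([-1.21818871,  0.41192517, -0.01266952,  1.59705607,  0.00559253,
        1.13429003, -0.08221212]), 'qd': array([ 0.00075035, -0.00022364,  0.00052908, -0.00133142, -0.00091656,
        0.00081612,  0.00152689]), 'joint_torque': array([-9.39652055e-04, -6.00623059e+01,  6.81747012e-01, -2.99422520e+01,
        1.38241594e-02,  1.04419776e-02,  2.77125616e-05]), 'eef_pos': array([255.17675968, 570.02166571, 249.43259926]), 'ee_rot': array([ 2.08869195e-01,  9.77943242e-01, -8.14305833e-04, -1.09104575e-04]), 'contact_force': array([-0.51550428, -0.21010248, -0.00784299]), 'ft_torque': array([0.00500784, 0.02924565, 0.01592383]), 'grip_force': 0.0, 'gripper_width': 1.001517254344724}
scene [[394.3, 0.0, 321.7], [0.0, 394.3, 195.4], [0.0, 0.0, 1.0]] [-220.5 -662.7 1154.7] [[0.624, -0.781, -0.018], [-0.601, -0.465, -0.65], [0.499, 0.416, -0.76]] 0.9961328125
top [[365.8, 0.0, 319.0], [0.0, 365.8, 194.3], [0.0, 0.0, 1.0]] [ 271.3  -58.1 1083.1] [[0.029, -1.0, -0.001], [-0.978, -0.028, -0.207], [0.207, 0.007, -0.978]] 0.9960078125
```

View pics/top0.png

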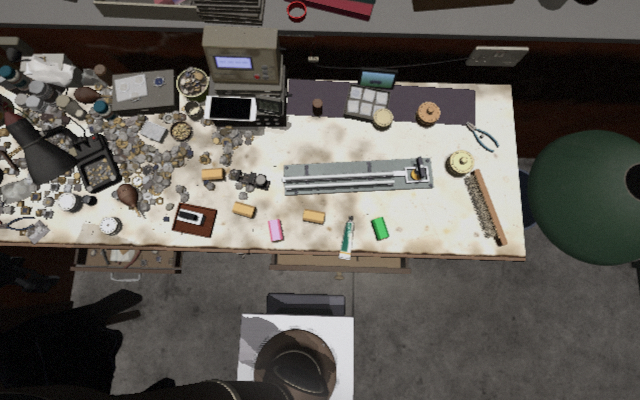

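View pics/scene0.png

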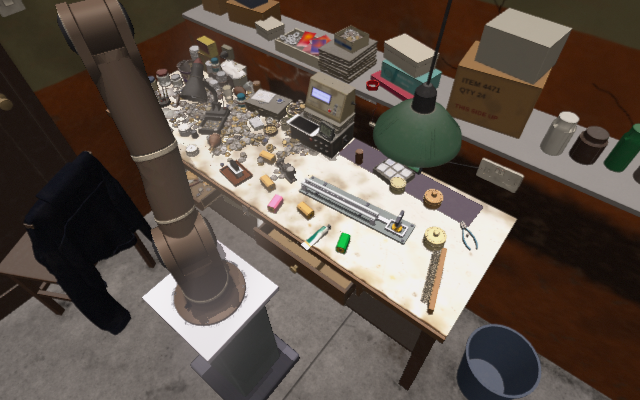

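The top view shows the stand (bars u 284–395, bolt at 416,173), the gauge in its tray (193,219), and orange mandrels at (212,174), (244,210) and (314,216). The pink (276,230) and green (380,228) ones aren't meant. The pot candidates are (460,162) ivory and (428,112) orange, and the glue tube is at (347,237). I'll look closer.

Run:
```python
from h import *
p=cv2.imread("pics/top0.png")
cv2.imwrite("pics/topc1.png",cv2.resize(p[145:265,160:360],None,fx=4,fy=4,interpolation=cv2.INTER_CUBIC))
q=cv2.imread("pics/scene0.png")
cv2.imwrite("pics/scenec1.png",cv2.resize(q[130:280,210:410],None,fx=4,fy=4,interpolation=cv2.INTER_CUBIC))
d=np.load("top0.npy"); C=cloud("top",d)
for n,u,v in [("m",212,174),("m",244,210),("m",314,216),("gauge",193,216),("pot",460,162),("fb",340,184),("rb",340,177),("bolt",418,168),("glue",347,237),("bench",300,240),("pink",276,230),("blk",250,180)]:
    print(n,C[v,u].round(1))
```

```text
m [544.9 267.9  35. ]
m [439.4 164.9  37.4]
m [428.  -38.2  34.9]
gauge [414.9 304.   56.7]
pot [ 598.3 -462.7   49.6]
fb [ 522.8 -111.3   45.3]
rb [ 544.6 -111.1   42.6]
bolt [ 574.6 -337.    56. ]
glue [ 371.7 -135.7   18. ]
bench [360.5   1.3   1.9]
pink [384.6  69.7  32.6]
blk [523.1 148.5  62.3]
```

View pics/topc1.png

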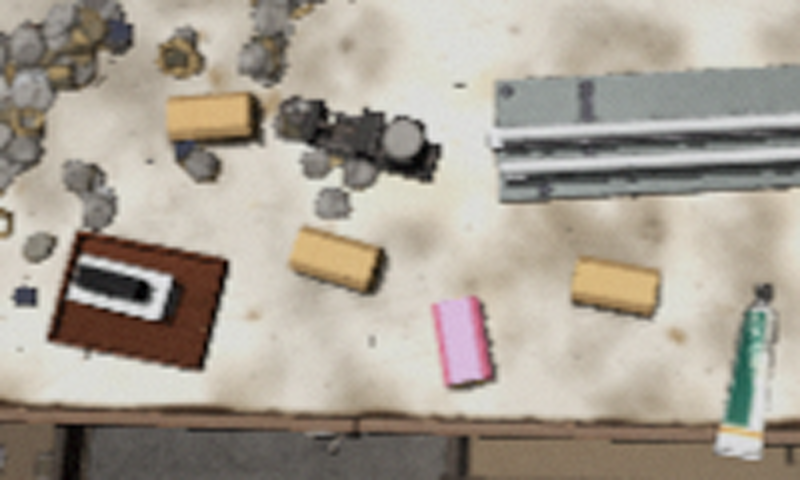

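View pics/scenec1.png

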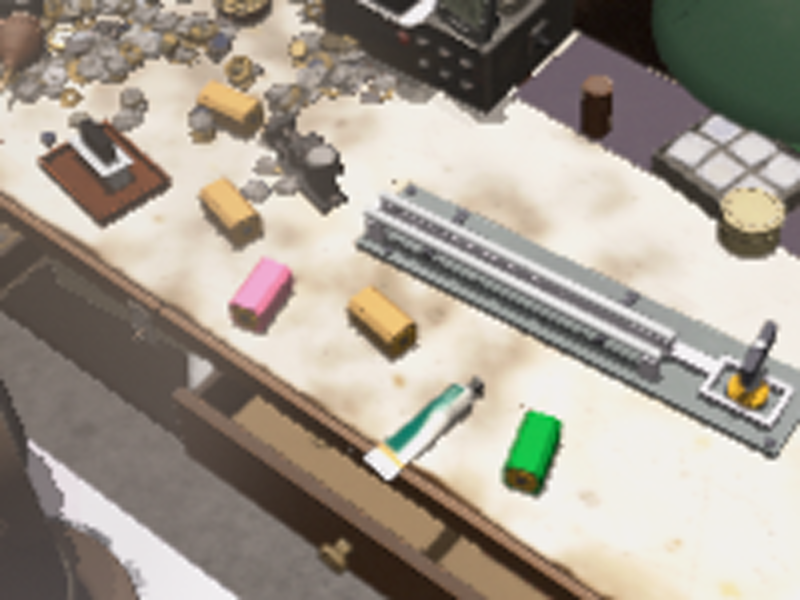

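```bash
cat > m.py <<'E'
from h import *
def rect(P):
    (c,(w,h),a)=cv2.minAreaRect(P[:,:2].astype(np.float32))
    if w<h: w,h,a=h,w,a+90
    return np.round(c,1),round(w,1),round(h,1),round((a+90)%180-90,1)   # angle of long axis from world x
def mand(n,p,d,zlo=24,zhi=42,box=None):
    C=cloud(n,d); H=cv2.cvtColor(p,cv2.COLOR_BGR2HSV)
    m=(H[...,0]>9)&(H[...,0]<25)&(H[...,1]>90)&(H[...,2]>100)&(C[...,2]>zlo)&(C[...,2]<zhi)&(C[...,0]>330)&(C[...,0]<640)&(abs(C[...,1])<450)
    k,L,S,_=cv2.connectedComponentsWithStats(m.astype(np.uint8))
    for i in range(1,k):
        if S[i,4]>60:
            P=C[L==i]; z=np.percentile(P[:,2],80); T=P[P[:,2]>z-5]
            print(n,"px",S[i,:4],"ztop",z.round(1),rect(T),rect(P))
E
python3 - <<'E'
from m import *
for n in("top","scene"):
    p=cv2.imread(f"pics/{n}0.png"); d=np.load(f"{n}0.npy"); mand(n,p,d)
    C=cloud(n,d); x,y,z=C[...,0],C[...,1],C[...,2]
    R=(x>470)&(x<620)&(y>-410)&(y<80)
    pl=R&(abs(z-10)<4); print("plate",pl.sum(),rect(C[pl]),z[pl].mean())
    hb=R&(z>41)&(z<52)&(y<25)&(y>-270)
    for nm,lo,hi in(("all",-280,30),):
        P=C[hb]; print("bars",rect(P))
    g=(x>370)&(x<470)&(y>250)&(y<360)
    for lo,hi in((8,20),(24,34),(49,65)):
        m=g&(z>lo)&(z<hi); print("gauge",lo,m.sum(),rect(C[m]),np.median(z[m]))
    b=R&(z>64)&(y<-270)&(z<90); print("bolt",b.sum(),rect(C[b]),np.median(z[b]),C[b].mean(0).round(1))
    b=(x>540)&(x<660)&(y>-520)&(y<-410)&(z>12)&(z<90); print("pot",rect(C[b]))
    print("tcp px",w2px(n,r.get_state()['eef_pos']))
E
```

```text
top px [202 168  21  12] ztop 35.9 (array([547.5, 268.3]), 60.5, 31.2, -84.7) (array([548.2, 268.3]), 60.5, 32.8, -84.4)
top px [233 202  22  16] ztop 36.0 (array([442.1, 167.7]), 58.4, 31.9, 76.2) (array([442.7, 167.7]), 58.5, 32.8, 75.4)
top px [303 209  22  15] ztop 35.2 (array([428.6, -37.1]), 59.2, 32.6, 80.6) (array([429.1, -36.8]), 60.0, 33.5, 80.6)
plate 2732 (array([ 542.3, -168.5]), 452.6, 145.9, -88.6) 10.33846155775337
bars (array([ 536.7, -122. ]), 292.7, 38.1, -85.6)
gauge 8 161 (array([415. , 311.1]), 109.8, 94.8, 80.7) 12.745992690293507
gauge 24 169 (array([416.8, 321.8]), 70.2, 33.7, 78.4) 29.532342578731644
gauge 49 98 (array([416.3, 321.3]), 46.9, 15.9, 77.2) 56.60707900712865
bolt 109 (array([ 574. , -341.6]), 58.7, 12.6, 8.9) 74.99457654106442 [ 572.7 -340.6   74.1]
pot (array([ 590.9, -484.9]), 109.6, 71.0, 57.8)
tcp px [ 37.73410653 270.67848087]
scene px [259 150  16  11] ztop 37.7 (array([548.3, 265.9]), 59.9, 33.6, -82.6) (array([550. , 269.9]), 68.0, 35.9, -79.9)
scene px [260 175  14  13] ztop 38.2 (array([444.1, 167.2]), 59.0, 29.9, 76.1) (array([443.8, 168.2]), 63.2, 32.3, 78.4)
scene px [297 201  17  15] ztop 36.9 (array([430.6, -35.8]), 61.0, 34.0, 80.3) (array([431.7, -36.6]), 61.9, 36.8, 81.1)
plate 1244 (array([ 545. , -163.6]), 485.7, 149.4, -90.0) 10.839565068066468
bars (array([ 537.9, -121.7]), 294.0, 39.1, -85.4)
gauge 8 133 (array([419.5, 306.7]), 107.2, 98.0, 89.3) 11.839922286339887
gauge 24 54 (array([418.6, 320.5]), 71.0, 32.8, 76.8) 30.128892497607282
gauge 49 45 (array([419.1, 321.6]), 49.5, 17.7, 77.0) 56.63321394772614
bolt 63 (array([ 579.2, -340.7]), 65.0, 12.4, 10.2) 76.22503972656389 [ 573.6 -342.2   75.5]
pot (array([ 591.5, -484.3]), 110.0, 71.1, 54.9)
tcp px [143.6125003  121.11434314]
```

```bash
cat > plan.py <<'E'
from h import *
YAW=np.radians
def yaw(q):  # angle of tool y in world, deg
    x,y,z,w=q; return np.degrees(np.arctan2(1-2*(x*x+z*z),2*(x*y-z*w)))
def plan(tgt,yw,st=None,vmax=60,n=None):
    """rows (mm, rad) from the measured pose to tgt with tool-y angle yw (deg)"""
    s=r.get_state(); p=np.array(s['eef_pos']) if st is None else np.array(st[:3],float); a=yaw(s['ee_rot']) if st is None else st[3]
    D=np.array(tgt,float)-p; da=(yw-a+180)%360-180
    n=n or int(max(np.ceil(np.linalg.norm(D)/vmax),np.ceil(abs(np.radians(da))/0.18),1))
    out=[]
    for i in range(n):
        t=np.radians(a+da*i/n); ty=np.array([np.cos(t),np.sin(t)]); tx=np.array([-np.sin(t),np.cos(t)])
        d=D/n; out.append([round(float(d[:2]@tx)/1000,4),round(float(d[:2]@ty)/1000,4),round(-d[2]/1000,4),0,0,round(-np.radians(da)/n,3)])
    return out
def show(*wps):
    s=r.get_state(); st=[*s['eef_pos'],yaw(s['ee_rot'])]; print("now",np.round(st,1),"q7",s['joint_pos'][6].round(2),"F",s['contact_force'].round(1))
    for w in wps:
        print("->",np.round(w,1)); 
        for o in plan(w[:3],w[3],st): print(o)
        st=list(w)
E
python3 - <<'E'
from m import *; from plan import show
for n in("top","scene"):
    p=cv2.imread(f"pics/{n}0.png"); d=np.load(f"{n}0.npy")
    C=cloud(n,d); x,y,z=C[...,0],C[...,1],C[...,2]
    R=(x>480)&(x<620)&(y>-420)&(y<90)
    hb=R&(z>41)&(z<52)&(y>-290); P=C[hb]; print("bars",rect(P))
    H=cv2.cvtColor(p,cv2.COLOR_BGR2HSV); pl=R&(z>6)&(z<14); k,L,S,_=cv2.connectedComponentsWithStats(cv2.morphologyEx((R&(z>6)).astype(np.uint8),cv2.MORPH_OPEN,np.ones((3,3))))
    i=1+S[1:,4].argmax(); print("stand",rect(C[L==i]))
    o=np.array([540,-108]);
    for a in (4,4.5,5):
        t=np.radians(a); X=np.array([np.cos(t),np.sin(t)]);Y=np.array([-X[1],X[0]])
        q=(P[:,:2]-o); u=q@X; w=q@Y; f=u<-10
        print(a,"front edge vs y",[np.percentile(u[f&(abs(w-c)<25)],3).round(1) for c in(-130,-65,0,65,130)],"rear",[np.percentile(u[abs(w-c)<25],97).round(1) for c in(-130,-65,0,65,130)],"ends",w.min().round(1),w.max().round(1))
show((420,250,260,-7),(420,-100,200,-50),(574.5,-341,130,-80))
E
```

```text
bars (array([ 535.7, -109.1]), 318.7, 38.1, -85.6)
stand (array([ 557.9, -166.9]), 452.9, 95.2, -85.3)
4 front edge vs y [np.float64(-21.1), np.float64(-21.5), np.float64(-22.3), np.float64(-23.4), np.float64(-23.9)] rear [np.float64(14.2), np.float64(13.4), np.float64(12.8), np.float64(11.9), np.float64(11.6)] ends -160.2 158.5
4.5 front edge vs y [np.float64(-22.3), np.float64(-22.0), np.float64(-22.1), np.float64(-22.7), np.float64(-22.8)] rear [np.float64(13.2), np.float64(12.9), np.float64(12.8), np.float64(12.3), np.float64(12.5)] ends -160.1 158.7
5 front edge vs y [np.float64(-23.5), np.float64(-22.6), np.float64(-22.2), np.float64(-22.1), np.float64(-21.7)] rear [np.float64(12.1), np.float64(12.3), np.float64(12.8), np.float64(12.7), np.float64(13.5)] ends -159.9 158.8
bars (array([ 536.9, -109.2]), 319.0, 39.1, -85.4)
stand (array([ 561. , -163.4]), 457.4, 100.0, -85.7)
4 front edge vs y [np.float64(-19.7), np.float64(-20.3), np.float64(-21.1), np.float64(-22.1), np.float64(-22.5)] rear [np.float64(15.5), np.float64(16.4), np.float64(13.8), np.float64(13.9), np.float64(11.6
[... 1103 characters left out ...]
0579, 0.0071, np.float64(0.01), 0, 0, np.float64(0.125)]
[-0.0566, 0.0143, np.float64(0.01), 0, 0, np.float64(0.125)]
[-0.0543, 0.0212, np.float64(0.01), 0, 0, np.float64(0.125)]
[-0.0513, 0.0278, np.float64(0.01), 0, 0, np.float64(0.125)]
[-0.0474, 0.034, np.float64(0.01), 0, 0, np.float64(0.125)]
[-0.0428, 0.0397, np.float64(0.01), 0, 0, np.float64(0.125)]
-> [ 574.5 -341.   130.   -80. ]
[-0.0073, 0.0568, np.float64(0.014), 0, 0, np.float64(0.105)]
[-0.0013, 0.0572, np.float64(0.014), 0, 0, np.float64(0.105)]
[0.0047, 0.0571, np.float64(0.014), 0, 0, np.float64(0.105)]
[0.0106, 0.0563, np.float64(0.014), 0, 0, np.float64(0.105)]
[0.0164, 0.0549, np.float64(0.014), 0, 0, np.float64(0.105)]
```

Call:
step_arm(
  deltas=[-0.035,-0.028,-0.001,0,0,0.159,0.4,-0.039,-0.022,-0.001,0,0,0.159,0.4,-0.042,-0.016,-0.001,0,0,0.159,0.4,-0.044,-0.009,-0.001,0,0,0.159,0.4,-0.045,-0.002,-0.001,0,0,0.159,0.4],
)

```text
clock: 0.72
eef_pos: [357.8, 369.0, 255.1]
ee_rot: [0.573, 0.819, -0.0, -0.0]
contact_force: [1.2, 0.1, -0.6]
gripper_width: 0.402
grip_force: 0.0
```

Call:
step_arm(
  deltas=[-0.045,0.005,-0.001,0,0,0.159,0.4,-0.043,0.012,-0.001,0,0,0.159,0.4,-0.041,0.019,-0.001,0,0,0.159,0.4,-0.058,0.007,0.01,0,0,0.125,0.4,-0.057,0.014,0.01,0,0,0.125,0.4],
)

```text
clock: 1.35
eef_pos: [417.8, 131.1, 237.9]
ee_rot: [0.827, 0.563, 0.0, 0.0]
contact_force: [0.9, -0.6, 0.6]
gripper_width: 0.4
grip_force: 0.0
```

Call:
step_arm(
  deltas=[-0.054,0.021,0.01,0,0,0.125,0.4,-0.051,0.028,0.01,0,0,0.125,0.4,-0.047,0.034,0.01,0,0,0.125,0.4,-0.043,0.04,0.01,0,0,0.125,0.4,0,0,0,0,0,0,0.4],
)

```text
clock: 1.98
eef_pos: [417.5, -104.1, 197.9]
ee_rot: [0.941, 0.338, -0.001, 0.001]
contact_force: [-0.5, 2.5, -1.0]
gripper_width: 0.401
grip_force: 0.0
```

Run:
```python
from plan import *
show((574.2,-341.5,130,-80.5),(574.2,-341.5,70,-80.5))
```

```text
now [ 417.5 -104.1  197.9  -50.5] q7 -0.6 F [-0.5  2.5 -1. ]
-> [ 574.2 -341.5  130.   -80.5]
[-0.006, 0.0566, np.float64(0.0136), 0, 0, np.float64(0.105)]
[-0.0001, 0.0569, np.float64(0.0136), 0, 0, np.float64(0.105)]
[0.0059, 0.0566, np.float64(0.0136), 0, 0, np.float64(0.105)]
[0.0118, 0.0557, np.float64(0.0136), 0, 0, np.float64(0.105)]
[0.0175, 0.0541, np.float64(0.0136), 0, 0, np.float64(0.105)]
-> [ 574.2 -341.5   70.   -80.5]
[0.0, 0.0, np.float64(0.06), 0, 0, np.float64(-0.0)]
```

Call:
step_arm(
  deltas=[-0.006,0.057,0.01,0,0,0.105,0.4,0,0.057,0.01,0,0,0.105,0.4,0.006,0.057,0.01,0,0,0.105,0.4,0.012,0.056,0.01,0,0,0.105,0.4,0.017,0.054,0.01,0,0,0.105,0.4],
)

```text
clock: 2.6
eef_pos: [579.6, -336.7, 147.1]
ee_rot: [0.996, 0.086, -0.0, -0.001]
contact_force: [0.5, 0.5, -0.1]
gripper_width: 0.399
grip_force: 0.0
```

Call:
step_arm(
  deltas=[0,0,0,0,0,0,0.4,0,0,0,0,0,0,0.4],
)

```text
clock: 2.85
eef_pos: [577.8, -335.7, 147.4]
ee_rot: [0.996, 0.087, -0.001, -0.001]
contact_force: [0.1, 0.7, -0.5]
gripper_width: 0.402
grip_force: 0.0
```

Run:
```python
from plan import *
show((574.2,-341.5,70,-80.5))
p,d=snap("scene"); cv2.imwrite("pics/s1.png",cv2.resize(p[120:270,330:480],None,fx=4,fy=4,interpolation=cv2.INTER_CUBIC))
```

```text
now [ 577.8 -335.7  147.4  -80. ] q7 -0.52 F [ 0.1  0.7 -0.5]
-> [ 574.2 -341.5   70.   -80.5]
[-0.0023, 0.0025, np.float64(0.0387), 0, 0, np.float64(0.005)]
[-0.0022, 0.0025, np.float64(0.0387), 0, 0, np.float64(0.005)]
```

View pics/s1.png

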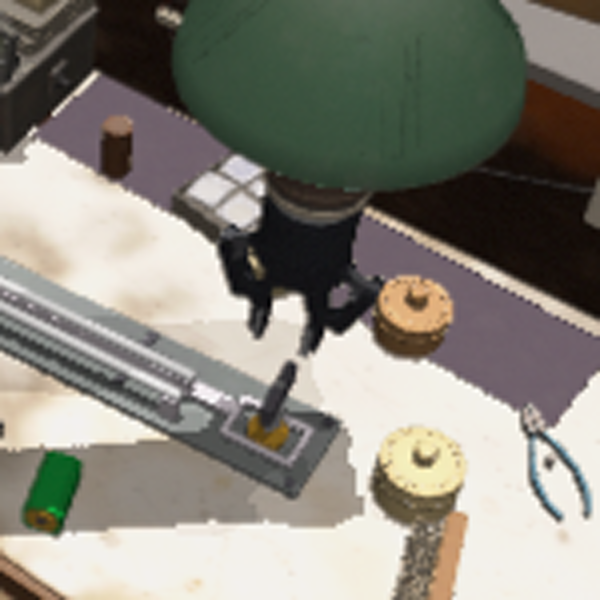

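The gripper hangs above the T-handle at (285,395) with its fingers on either side. The ivory pot (420,475) is well clear. Next I go down and close.

Call:
step_arm(
  deltas=[-0.002,0.003,0.039,0,0,0.005,0.4,-0.002,0.003,0.039,0,0,0.005,0.4,0,0,0,0,0,0,0.4],
)

```text
clock: 3.28
eef_pos: [573.7, -340.7, 68.5]
ee_rot: [0.997, 0.083, -0.002, -0.002]
contact_force: [0.5, 0.3, -0.6]
gripper_width: 0.399
grip_force: 0.0
```

Call:
step_arm(
  deltas=[0,0,0,0,0,0,0,0,0,0,0,0,0,0,0,0,0,0,0,0,0,0,0,0,0,0,0,0],
  squeeze=50,
)

```text
clock: 3.78
eef_pos: [575.8, -342.2, 72.6]
ee_rot: [0.997, 0.082, 0.001, -0.001]
contact_force: [-2.8, 4.3, 3.1]
gripper_width: 0.125
grip_force: 49.3
```

Call:
step_arm(
  deltas=[0,0,0,0,0,-0.1,0,0,0,0,0,0,-0.1,0,0,0,0,0,0,-0.1,0,0,0,0,0,0,-0.1,0,0,0,0,0,0,-0.1,0],
)

```text
clock: 4.4
eef_pos: [575.8, -342.1, 72.6]
ee_rot: [0.945, 0.328, 0.001, -0.0]
contact_force: [-2.4, 5.2, 3.7]
gripper_width: 0.127
grip_force: 49.2
```

Call:
step_arm(
  deltas=[0,0,0,0,0,-0.1,0,0,0,0,0,0,-0.1,0,0,0,0,0,0,-0.1,0,0,0,0,0,0,-0.1,0,0,0,0,0,0,0,0],
)

```text
clock: 5.03
eef_pos: [575.8, -342.1, 72.5]
ee_rot: [0.861, 0.508, 0.001, -0.0]
contact_force: [-2.1, 4.6, 4.2]
gripper_width: 0.134
grip_force: 33.7
```

Run:
```python
from plan import *
show()
print(r.get_state()['ft_torque'])
```

```text
now [ 575.8 -342.1   72.5  -28.9] q7 0.28 F [-2.1  4.6  4.2]
[1.11935129 0.44977988 0.12794614]
```

Call:
step_arm(
  deltas=[0,0,0,0,0,-0.1,0,0,0,0,0,0,-0.1,0,0,0,0,0,0,-0.1,0,0,0,0,0,0,-0.1,0,0,0,0,0,0,-0.1,0],
)

```text
clock: 5.65
eef_pos: [575.8, -342.1, 72.6]
ee_rot: [0.708, 0.706, 0.001, 0.0]
contact_force: [-2.9, 5.9, 4.0]
gripper_width: 0.131
grip_force: 52.8
```

Call:
step_arm(
  deltas=[0,0,0,0,0,-0.085,0,0,0,0,0,0,0,0,0,0,0,0,0,0,0,0,0,0,0,0,0,0],
)

```text
clock: 6.15
eef_pos: [575.8, -342.1, 72.6]
ee_rot: [0.679, 0.735, 0.001, 0.0]
contact_force: [-2.3, 5.6, 3.9]
gripper_width: 0.132
grip_force: 52.9
```

```bash
cat > bars.py <<'E'
from m import *
def bars():
    for n in("top","scene"):
        p,d=snap(n); C=cloud(n,d); x,y,z=C[...,0],C[...,1],C[...,2]
        R=(x>480)&(x<620)&(y<90)&(y>-240)&(z>41)&(z<52); P=C[R]; print(n,"bars",rect(P))
        b=(x>520)&(x<640)&(y>-400)&(y<-285)&(z>66)&(z<84); print("bolt",b.sum(),rect(C[b]) if b.sum()>5 else "")
        o=np.array([540.5,-108.8]); t=np.radians(4.5); X=np.array([np.cos(t),np.sin(t)]);Y=np.array([-X[1],X[0]])
        q=P[:,:2]-o; u=q@X; w=q@Y
        print("edges",[(np.percentile(u[abs(w-c)<25],2).round(1),np.percentile(u[abs(w-c)<25],98).round(1)) for c in(-100,-50,0,50,100)])
E
python3 - <<'E'
from plan import *; from bars import bars
show(); bars()
E
```

```text
now [ 575.8 -342.1   72.6    4.5] q7 0.76 F [-2.3  5.6  3.9]
top bars (array([539. , -94.2]), 289.6, 45.1, -84.8)
bolt 0 Traceback (most recent call last):
  File "<stdin>", line 2, in <module>
  File "bars.py", line 9, in bars
    print("edges",[(np.percentile(u[abs(w-c)<25],2).round(1),np.percentile(u[abs(w-c)<25],98).round(1)) for c in(-100,-50,0,50,100)])
                    ~~~~~~~~~~~~~^^^^^^^^^^^^^^^^^^
    return _quantile_unchecked(
        a, q, axis, out, overwrite_input, method, keepdims, weights)
    return _ureduce(a,
                    func=_quantile_ureduce_func,
    ...<5 lines>...
                    overwrite_input=overwrite_input,
                    method=method)
    r = func(a, **kwargs)
    result = _quantile(arr,
                       quantiles=q,
    ...<2 lines>...
                       out=out,
                       weights=wgt)
    slices_having_nans = np.isnan(arr[-1, ...])
                                  ~~~^^^^^^^^^
IndexError: index -1 is out of bounds for axis 0 with size 0
```

Call:
step_arm(
  deltas=[0,0,0,0,0,0,0.4,0,0,0,0,0,0,0.4,0,0,0,0,0,0,0.4,0,0,-0.05,0,0,0,0.4,0,0,-0.06,0,0,0,0.4],
)

```text
clock: 6.82
eef_pos: [574.2, -343.3, 180.3]
ee_rot: [0.679, 0.734, -0.001, -0.001]
contact_force: [0.9, -0.7, 1.0]
gripper_width: 0.398
grip_force: 0.0
```

Run:
```python
from plan import *
show((417.5,321.4,150,-12.8))
```

```text
now [ 574.2 -343.3  180.3    4.4] q7 0.72 F [ 0.9 -0.7  1. ]
-> [417.5 321.4 150.  -12.8]
[0.0562, -0.0087, np.float64(0.0025), 0, 0, np.float64(0.025)]
[0.056, -0.0101, np.float64(0.0025), 0, 0, np.float64(0.025)]
[0.0557, -0.0115, np.float64(0.0025), 0, 0, np.float64(0.025)]
[0.0554, -0.0129, np.float64(0.0025), 0, 0, np.float64(0.025)]
[0.0551, -0.0143, np.float64(0.0025), 0, 0, np.float64(0.025)]
[0.0547, -0.0157, np.float64(0.0025), 0, 0, np.float64(0.025)]
[0.0543, -0.0171, np.float64(0.0025), 0, 0, np.float64(0.025)]
[0.0539, -0.0184, np.float64(0.0025), 0, 0, np.float64(0.025)]
[0.0534, -0.0198, np.float64(0.0025), 0, 0, np.float64(0.025)]
[0.0529, -0.0211, np.float64(0.0025), 0, 0, np.float64(0.025)]
[0.0523, -0.0224, np.float64(0.0025), 0, 0, np.float64(0.025)]
[0.0517, -0.0237, np.float64(0.0025), 0, 0, np.float64(0.025)]
```

Call:
step_arm(
  deltas=[0.056,-0.009,0,0,0,0.025,0.4,0.056,-0.01,0,0,0,0.025,0.4,0.056,-0.012,0,0,0,0.025,0.4,0.055,-0.013,0,0,0,0.025,0.4,0.055,-0.014,0,0,0,0.025,0.4],
)

```text
clock: 7.45
eef_pos: [508.8, -65.6, 180.6]
ee_rot: [0.724, 0.69, 0.0, 0.0]
contact_force: [1.6, 0.7, 0.0]
gripper_width: 0.402
grip_force: 0.0
```

Call:
step_arm(
  deltas=[0.055,-0.016,0,0,0,0.025,0.4,0.054,-0.017,0,0,0,0.025,0.4,0.054,-0.018,0,0,0,0.025,0.4,0.053,-0.02,0,0,0,0.025,0.4,0.053,-0.021,0,0,0,0.025,0.4],
)

```text
clock: 8.07
eef_pos: [443.3, 211.3, 180.7]
ee_rot: [0.766, 0.643, 0.001, 0.0]
contact_force: [0.8, 0.0, -0.1]
gripper_width: 0.401
grip_force: 0.0
```

Call:
step_arm(
  deltas=[0.052,-0.022,0,0,0,0.025,0.4,0.052,-0.024,0,0,0,0.025,0.4,0,0,0,0,0,0,0.4],
)

```text
clock: 8.45
eef_pos: [415.6, 325.3, 180.3]
ee_rot: [0.779, 0.627, 0.001, -0.001]
contact_force: [0.5, -1.9, 0.4]
gripper_width: 0.401
grip_force: 0.0
```

Run:
```python
from plan import *; from bars import bars
show((417.5,321.4,100,-12.8),(417.5,321.4,51,-12.8)); bars()
```

```text
now [415.6 325.3 180.3 -12.3] q7 -0.89 F [ 0.5 -1.9  0.4]
-> [417.5 321.4 100.  -12.8]
[-0.0017, 0.0014, np.float64(0.0401), 0, 0, np.float64(0.004)]
[-0.0017, 0.0014, np.float64(0.0401), 0, 0, np.float64(0.004)]
-> [417.5 321.4  51.  -12.8]
[0.0, 0.0, np.float64(0.049), 0, 0, np.float64(-0.0)]
top bars (array([538.9, -95.5]), 292.2, 46.2, -85.4)
bolt 99 (array([ 574.1, -341.3]), 56.9, 12.4, -85.6)
edges [(np.float64(-22.5), np.float64(21.2)), (np.float64(-22.4), np.float64(21.6)), (np.float64(-23.1), np.float64(21.9)), (np.float64(-23.2), np.float64(21.3)), (np.float64(-23.1), np.float64(21.4))]
scene bars (array([542. , -94.8]), 293.2, 50.0, -85.2)
bolt 79 (array([ 575.5, -340.9]), 59.0, 14.5, -80.0)
edges [(np.float64(-20.4), np.float64(23.1)), (np.float64(-21.3), np.float64(24.9)), (np.float64(-21.1), np.float64(26.3)), (np.float64(-20.5), np.float64(22.3)), (np.float64(-21.9), np.float64(22.8))]
```

Call:
step_arm(
  deltas=[-0.002,0.001,0.043,0,0,0.004,0.4,-0.002,0.001,0.043,0,0,0.004,0.4,0,0,0.032,0,0,0,0.4,0,0,0.01,0,0,0,0.4,0,0,0,0,0,0,0.4],
)

```text
clock: 9.18
eef_pos: [419.1, 315.1, 52.5]
ee_rot: [0.784, 0.621, -0.0, 0.0]
contact_force: [0.3, -0.3, -0.6]
gripper_width: 0.407
grip_force: 0.0
```

Call:
step_arm(
  deltas=[0,0,0,0,0,0,0,0,0,0,0,0,0,0,0,0,0,0,0,0,0,0,0,0,0,0,0,0],
  squeeze=60,
)

```text
clock: 9.68
eef_pos: [419.3, 316.4, 53.7]
ee_rot: [0.784, 0.621, 0.001, -0.0]
contact_force: [-0.3, -1.1, 7.9]
gripper_width: 0.173
grip_force: 59.3
```

Run:
```python
from plan import *
show()
```

```text
now [419.3 316.4  53.7 -13.2] q7 -0.84 F [-0.3 -1.1  7.9]
```

Run:
```python
from plan import *
show((419.3,316.4,153.7,-13.2),(547.7,-198.5,140,4.5))
```

```text
now [419.3 316.4  53.7 -13.2] q7 -0.84 F [-0.3 -1.1  7.9]
-> [419.3 316.4 153.7 -13.2]
[-0.0, -0.0, np.float64(-0.05), 0, 0, np.float64(0.0)]
[-0.0, -0.0, np.float64(-0.05), 0, 0, np.float64(0.0)]
-> [ 547.7 -198.5  140.     4.5]
[-0.0524, 0.027, np.float64(0.0015), 0, 0, np.float64(-0.034)]
[-0.0533, 0.0251, np.float64(0.0015), 0, 0, np.float64(-0.034)]
[-0.0542, 0.0233, np.float64(0.0015), 0, 0, np.float64(-0.034)]
[-0.0549, 0.0214, np.float64(0.0015), 0, 0, np.float64(-0.034)]
[-0.0556, 0.0195, np.float64(0.0015), 0, 0, np.float64(-0.034)]
[-0.0563, 0.0176, np.float64(0.0015), 0, 0, np.float64(-0.034)]
[-0.0568, 0.0157, np.float64(0.0015), 0, 0, np.float64(-0.034)]
[-0.0573, 0.0137, np.float64(0.0015), 0, 0, np.float64(-0.034)]
[-0.0578, 0.0117, np.float64(0.0015), 0, 0, np.float64(-0.034)]
```

Call:
step_arm(
  deltas=[0,0,-0.02,0,0,0,0,0,0,-0.04,0,0,0,0,0,0,-0.04,0,0,0,0,0,0,0,0,0,0,0],
)

```text
clock: 10.18
eef_pos: [420.1, 317.4, 155.7]
ee_rot: [0.784, 0.621, 0.003, -0.0]
contact_force: [0.3, -0.3, -2.1]
gripper_width: 0.174
grip_force: 59.2
```

Call:
step_arm(
  deltas=[-0.052,0.027,0,0,0,-0.034,0,-0.053,0.025,0,0,0,-0.034,0,-0.054,0.023,0,0,0,-0.034,0,-0.055,0.021,0,0,0,-0.034,0,-0.056,0.02,0,0,0,-0.034,0],
)

```text
clock: 10.8
eef_pos: [489.2, 28.9, 151.5]
ee_rot: [0.727, 0.686, -0.0, -0.0]
contact_force: [0.5, 1.0, -2.3]
gripper_width: 0.172
grip_force: 59.1
```

Call:
step_arm(
  deltas=[-0.056,0.018,0,0,0,-0.034,0,-0.057,0.016,0,0,0,-0.034,0,-0.057,0.014,0,0,0,-0.034,0,-0.058,0.012,0,0,0,-0.034,0,0,0,0,0,0,0,0],
)

```text
clock: 11.42
eef_pos: [546.6, -204.3, 151.3]
ee_rot: [0.682, 0.731, -0.001, 0.001]
contact_force: [0.1, 0.8, -1.9]
gripper_width: 0.173
grip_force: 59.1
```

Call:
step_arm(
  deltas=[0,0,0.02,0,0,0,0,0,0,0,0,0,0,0,0,0,0,0,0,0,0],
)

```text
clock: 11.8
eef_pos: [547.5, -197.4, 132.2]
ee_rot: [0.679, 0.734, -0.0, -0.0]
contact_force: [0.8, -0.6, -2.6]
gripper_width: 0.176
grip_force: 59.1
```

```bash
cat > gz.py <<'E'
from m import *
def gz(ctr,names=("top","scene"),zlo=50,rad=60):
    o=np.array([540.6,-108.8]); t=np.radians(4.5); X=np.array([np.cos(t),np.sin(t)]);Y=np.array([-X[1],X[0]])
    for n in names:
        p,d=snap(n); cv2.imwrite("pics/last_%s.png"%n,p); C=cloud(n,d); m=(np.hypot(C[...,0]-ctr[0],C[...,1]-ctr[1])<rad)&(C[...,2]>zlo)&(C[...,2]<170)
        P=C[m]; H,e=np.histogram(P[:,2],bins=np.arange(0,172,4)); print(n,{int(a):int(h) for a,h in zip(e,H) if h>4})
        R=(C[...,0]>480)&(C[...,0]<620)&(C[...,1]<90)&(C[...,1]>-240)&(C[...,2]>41)&(C[...,2]<50); q=(C[R][:,:2]-o); u=q@X; w=q@Y
        for c in (-120,-60,0,60,120):
            k=abs(w-c)<20
            if k.sum()>20: print(c,np.percentile(u[k],[3,97]).round(1),end=" ")
        print()
E
python3 - <<'E'
from plan import *; from gz import *
show((547.7,-198.5,98,4.5)); gz((547,-195))
p=cv2.imread("pics/last_scene.png"); cv2.imwrite("pics/s2.png",cv2.resize(p[140:250,320:440],None,fx=5,fy=5,interpolation=cv2.INTER_CUBIC))
E
```

```text
now [ 547.5 -197.4  132.2    4.4] q7 0.5 F [ 0.8 -0.6 -2.6]
-> [ 547.7 -198.5   98.     4.5]
[-0.0011, 0.0001, np.float64(0.0342), 0, 0, np.float64(-0.002)]
top {}
0 [10.7 21.7] 60 [-22.7  21.4] 120 [-23.2  20.9] 
scene {48: 16, 52: 5, 84: 5, 88: 15, 92: 9, 104: 30, 108: 52, 112: 13, 116: 5, 120: 8, 124: 9, 128: 8, 132: 9, 136: 13, 140: 5, 160: 7, 164: 12}
-120 [-20.4  21.6] -60 [-20.4  19.9] 0 [-21.2  22. ] 60 [-22.2  21.2] 120 [-22.3  23.7]
```

View pics/s2.png

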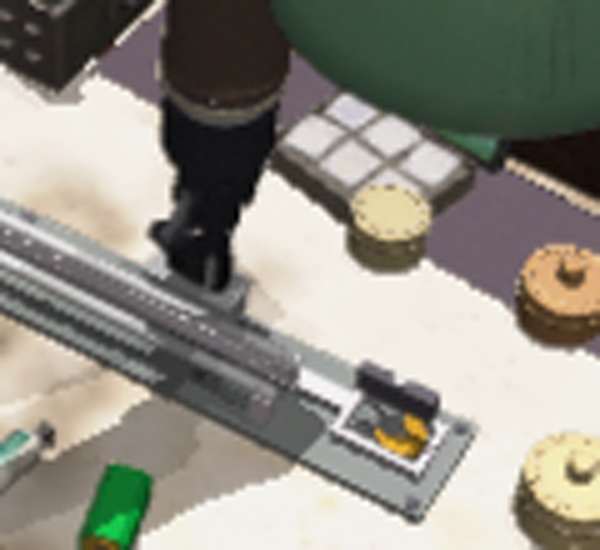

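Call:
step_arm(
  deltas=[-0.001,0,0.028,0,0,0,0,0,0,0,0,0,0,0],
)

```text
clock: 12.15
eef_pos: [546.6, -198.5, 103.3]
ee_rot: [0.68, 0.734, -0.001, -0.001]
contact_force: [-0.2, -0.1, -2.3]
gripper_width: 0.175
grip_force: 59.0
```

Run:
```python
from plan import *; from m import *
show((547.7,-198.5,74,4.5))
o=np.array([540.6,-108.8]); t=np.radians(4.5); X=np.array([np.cos(t),np.sin(t)]);Y=np.array([-X[1],X[0]])
n="scene";p,d=snap(n);C=cloud(n,d)
Q=np.stack([(C[...,:2]-o)@X,(C[...,:2]-o)@Y,C[...,2]],-1)
m=(abs(Q[...,0])<40)&(abs(Q[...,1]+85)<60)&(abs(Q[...,2]-80)<6); P=Q[m]; print(m.sum(),rect(P),np.percentile(P,[3,50,97],axis=0).round(1).tolist())
m=(abs(Q[...,0])<40)&(abs(Q[...,1]+85)<60)&(Q[...,2]>50)&(Q[...,2]<72); P=Q[m]; print("blade",m.sum(),np.percentile(P,[3,50,97],axis=0).round(1).tolist())
```

```text
now [ 546.6 -198.5  103.3    4.4] q7 0.52 F [-0.2 -0.1 -2.3]
-> [ 547.7 -198.5   74.     4.5]
[-0.0001, 0.0011, np.float64(0.0293), 0, 0, np.float64(-0.002)]
87 (array([ -1.5, -83. ]), 71.2, 34.2, -87.5) [[-17.9, -117.8, 75.3], [-9.3, -96.3, 80.2], [13.0, -49.1, 84.7]]
blade 47 [[-16.6, -130.3, 50.3], [-9.7, -95.7, 61.4], [15.8, -41.9, 68.2]]
```

Call:
step_arm(
  deltas=[0,0.0015,0.006,0,0,0,0,0,0,0.004,0,0,0,0,0,0,0,0,0,0,0],
)

```text
clock: 12.58
eef_pos: [549.1, -199.0, 94.2]
ee_rot: [0.68, 0.733, -0.0, -0.0]
contact_force: [-0.1, 0.1, -2.3]
gripper_width: 0.175
grip_force: 59.1
```

Call:
step_arm(
  deltas=[0,0,0.003,0,0,0,0,0,0,0,0,0,0,0],
)

```text
clock: 12.82
eef_pos: [549.1, -199.0, 91.1]
ee_rot: [0.68, 0.733, -0.0, -0.0]
contact_force: [-0.3, -0.5, -2.1]
gripper_width: 0.174
grip_force: 59.1
```

Call:
step_arm(
  deltas=[0,0,0.003,0,0,0,0,0,0,0.003,0,0,0,0,0,0,0,0,0,0,0],
)

```text
clock: 13.2
eef_pos: [549.0, -198.9, 84.9]
ee_rot: [0.68, 0.733, -0.0, -0.0]
contact_force: [0.3, -0.4, -2.4]
gripper_width: 0.177
grip_force: 59.1
```

Call:
step_arm(
  deltas=[0,0,0.003,0,0,0,0,0,0,0.002,0,0,0,0,0,0,0,0,0,0,0],
)

```text
clock: 13.58
eef_pos: [549.0, -199.0, 80.0]
ee_rot: [0.68, 0.733, -0.0, -0.0]
contact_force: [-0.9, 0.3, -1.7]
gripper_width: 0.174
grip_force: 59.1
```

Call:
step_arm(
  deltas=[0,0,0.002,0,0,0,0,0,0,0.0015,0,0,0,0,0,0,0,0,0,0,0],
)

```text
clock: 13.95
eef_pos: [549.1, -199.0, 76.6]
ee_rot: [0.68, 0.733, -0.0, -0.0]
contact_force: [0.3, 0.0, -3.2]
gripper_width: 0.169
grip_force: 59.1
```

Call:
step_arm(
  deltas=[0,0,0.001,0,0,0,0,0,0,0,0,0,0,0],
)

```text
clock: 14.2
eef_pos: [549.3, -199.1, 75.9]
ee_rot: [0.68, 0.733, 0.0, 0.0]
contact_force: [-0.1, -0.1, 0.0]
gripper_width: 0.177
grip_force: 59.3
```

Call:
step_arm(
  deltas=[0.01,0,0,0,0,0,0,0.012,0,0,0,0,0,0,0.012,0,0,0,0,0,0,0.012,0,0,0,0,0,0,0.012,0,0,0,0,0,0],
)

```text
clock: 14.82
eef_pos: [544.9, -140.2, 75.9]
ee_rot: [0.68, 0.734, 0.0, 0.0]
contact_force: [0.0, -1.4, 1.9]
gripper_width: 0.177
grip_force: 59.6
```

Call:
step_arm(
  deltas=[0.012,0,0,0,0,0,0,0.01,0,0,0,0,0,0,0.005,0,0,0,0,0,0,0,0,0,0,0,0,0,0,0,0,0,0,0,0],
)

```text
clock: 15.45
eef_pos: [542.8, -113.2, 75.8]
ee_rot: [0.679, 0.734, 0.0, -0.001]
contact_force: [-0.1, 4.2, 3.4]
gripper_width: 0.171
grip_force: 60.0
```

Call:
step_arm(
  deltas=[0.01,0,-0.0005,0,0,0,0,0.012,0,0,0,0,0,0,0.012,0,0,0,0,0,0,0.012,0,0,0,0,0,0,0.012,0,0,0,0,0,0],
)

```text
clock: 16.08
eef_pos: [538.1, -55.2, 76.1]
ee_rot: [0.68, 0.734, -0.0, -0.0]
contact_force: [0.6, -0.0, -2.8]
gripper_width: 0.167
grip_force: 59.2
```

Call:
step_arm(
  deltas=[0.012,0,0,0,0,0,0,0.01,0,0,0,0,0,0,0.004,0,0,0,0,0,0,0,0,0,0,0,0,0,0,0,0,0,0,0,0],
)

```text
clock: 16.7
eef_pos: [536.4, -31.1, 76.3]
ee_rot: [0.68, 0.733, -0.0, 0.0]
contact_force: [0.7, 0.1, -2.1]
gripper_width: 0.175
grip_force: 59.2
```

Run:
```python
from plan import *; from m import *
show((419.3,316.4,150,-13.2))
o=np.array([540.6,-108.8]); t=np.radians(4.5); X=np.array([np.cos(t),np.sin(t)]);Y=np.array([-X[1],X[0]])
n="scene";p,d=snap(n);C=cloud(n,d)
Q=np.stack([(C[...,:2]-o)@X,(C[...,:2]-o)@Y,C[...,2]],-1)
m=(abs(Q[...,0])<40)&(abs(Q[...,1]-85)<60)&(Q[...,2]>47)&(Q[...,2]<56); P=Q[m]; print(m.sum(),rect(P),np.percentile(P,[3,50,97],axis=0).round(1).tolist())
cv2.imwrite("pics/s3.png",cv2.resize(p[120:250,250:400],None,fx=4,fy=4,interpolation=cv2.INTER_CUBIC))
```

```text
now [536.4 -31.1  76.3   4.3] q7 0.23 F [ 0.7  0.1 -2.1]
-> [419.3 316.4 150.  -13.2]
[0.0508, -0.0129, np.float64(-0.0105), 0, 0, np.float64(0.044)]
[0.0501, -0.0151, np.float64(-0.0105), 0, 0, np.float64(0.044)]
[0.0494, -0.0173, np.float64(-0.0105), 0, 0, np.float64(0.044)]
[0.0486, -0.0195, np.float64(-0.0105), 0, 0, np.float64(0.044)]
[0.0477, -0.0216, np.float64(-0.0105), 0, 0, np.float64(0.044)]
[0.0467, -0.0236, np.float64(-0.0105), 0, 0, np.float64(0.044)]
[0.0457, -0.0257, np.float64(-0.0105), 0, 0, np.float64(0.044)]
97 (array([-0.7, 83.5]), 116.7, 43.6, -89.4) [[-21.4, 26.8, 47.2], [-10.1, 68.6, 51.6], [17.4, 118.1, 55.7]]
```

View pics/s3.png

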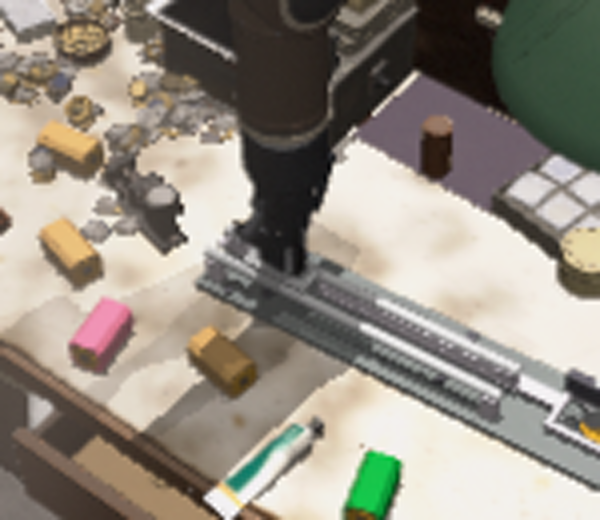

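The gauge is between the bars at the far end (290,260). I let it rest there for a moment, then lift it back to the tray.

Call:
step_arm(
  deltas=[0,0,0.0006,0,0,0,0,0,0,0,0,0,0,0,0,0,0,0,0,0,0],
)

```text
clock: 17.12
eef_pos: [536.4, -31.0, 75.9]
ee_rot: [0.68, 0.733, -0.0, 0.0]
contact_force: [-1.0, -1.8, 1.7]
gripper_width: 0.172
grip_force: 59.6
```

Call:
step_arm(
  deltas=[0,0,-0.01,0,0,0,0,0,0,-0.02,0,0,0,0,0,0,-0.045,0,0,0,0,0.05,-0.013,0,0,0,0.044,0,0.05,-0.015,0,0,0,0.044,0],
)

```text
clock: 17.75
eef_pos: [503.0, 68.9, 151.8]
ee_rot: [0.712, 0.702, 0.001, 0.0]
contact_force: [0.7, 1.4, -2.7]
gripper_width: 0.179
grip_force: 59.2
```

Call:
step_arm(
  deltas=[0.049,-0.017,0,0,0,0.044,0,0.049,-0.02,0,0,0,0.044,0,0.048,-0.022,0,0,0,0.044,0,0.047,-0.024,0,0,0,0.044,0,0.046,-0.026,0,0,0,0.044,0],
)

```text
clock: 18.38
eef_pos: [417.5, 318.9, 151.3]
ee_rot: [0.785, 0.62, 0.0, -0.0]
contact_force: [0.7, 0.4, -3.0]
gripper_width: 0.174
grip_force: 59.2
```

Call:
step_arm(
  deltas=[0,0,0,0,0,0,0,0,0,0,0,0,0,0],
)

```text
clock: 18.62
eef_pos: [418.1, 316.9, 150.9]
ee_rot: [0.784, 0.621, -0.0, 0.0]
contact_force: [0.3, -0.6, -2.2]
gripper_width: 0.175
grip_force: 59.2
```

Run:
```python
from plan import *
show((419.3,316.4,56,-13.2))
```

```text
now [418.1 316.9 150.9 -13.2] q7 -0.85 F [ 0.3 -0.6 -2.2]
-> [419.3 316.4  56.  -13.2]
[-0.0001, 0.0006, np.float64(0.0474), 0, 0, np.float64(-0.0)]
[-0.0001, 0.0006, np.float64(0.0474), 0, 0, np.float64(-0.0)]
```

Call:
step_arm(
  deltas=[-0.002,0,0.04,0,0,0,0,0,0,0.04,0,0,0,0,0,0,0.012,0,0,0,0,0,0,0.005,0,0,0,0,0,0,0,0,0,0,0],
)

```text
clock: 19.25
eef_pos: [418.8, 315.1, 54.7]
ee_rot: [0.784, 0.62, 0.001, -0.0]
contact_force: [0.2, 0.1, -2.2]
gripper_width: 0.173
grip_force: 59.2
```

Call:
step_arm(
  deltas=[0,0,0,0,0,0,0.3,0,0,0,0,0,0,0.4,0,0,0,0,0,0,0.4,0,0,-0.05,0,0,0,0.4,0,0,-0.06,0,0,0,0.4],
)

```text
clock: 19.88
eef_pos: [417.2, 314.6, 164.2]
ee_rot: [0.784, 0.621, -0.001, 0.0]
contact_force: [0.6, 1.4, 0.5]
gripper_width: 0.397
grip_force: 0.0
```

Run:
```python
from plan import *; from m import *
show((440,260,180,-10))
for n in("top","scene"):
    p,d=snap(n); mand(n,p,d); C=cloud(n,d); x,y,z=C[...,0],C[...,1],C[...,2]
    g=(x>370)&(x<470)&(y>250)&(y<360)
    for lo,hi in((24,34),(49,65)):
        m=g&(z>lo)&(z<hi); print("gauge",lo,m.sum(),rect(C[m]) if m.sum()>5 else '',np.median(z[m]))
```

```text
now [417.2 314.6 164.2 -13.3] q7 -0.85 F [0.6 1.4 0.5]
-> [440 260 180 -10]
[-0.024, 0.0174, np.float64(-0.0079), 0, 0, np.float64(-0.029)]
[-0.0244, 0.0167, np.float64(-0.0079), 0, 0, np.float64(-0.029)]
top px [202 168  21  12] ztop 36.5 (array([547.3, 268.2]), 60.4, 30.9, -84.9) (array([547.7, 268.1]), 60.4, 34.0, -83.5)
top px [233 202  22  16] ztop 36.0 (array([442.5, 167.9]), 59.1, 31.4, 76.2) (array([442.8, 167.8]), 59.0, 32.6, 75.3)
top px [303 209  22  15] ztop 35.3 (array([429.6, -37. ]), 58.9, 31.4, 82.1) (array([429.2, -36.6]), 59.4, 33.5, 80.1)
gauge 24 170 (array([419.1, 320.5]), 71.2, 33.9, 77.0) 29.71430813570776
gauge 49 96 (array([418.9, 320.1]), 45.5, 15.8, 76.6) 56.606468058260354
scene px [259 150  16  11] ztop 37.0 (array([547. , 265.8]), 58.3, 33.8, -80.7) (array([547.8, 269.8]), 65.8, 36.7, -80.7)
scene px [260 175  14  14] ztop 37.2 (array([444.3, 168.3]), 65.4, 32.1, 74.9) (array([444.3, 168.3]), 65.4, 32.1, 74.9)
scene px [297 201  17  15] ztop 36.9 (array([430.5, -36.5]), 62.0, 33.3, 81.6) (array([431.9, -35.7]), 63.2, 36.2, 78.7)
gauge 24 61 (array([420.6, 320. ]), 72.4, 32.8, 78.1) 30.262758356869476
gauge 49 41 (array([421.1, 320.9]), 45.1, 15.6, 71.8) 56.73779983300121
```

Run:
```python
from plan import *
show((443,168,100,-14),(443,168,25,-14))
```

```text
now [420.8 317.2 169.7 -13.3] q7 -0.85 F [ 1.1  1.  -0.2]
-> [443 168 100 -14]
[-0.0467, 0.0187, np.float64(0.0232), 0, 0, np.float64(0.004)]
[-0.0466, 0.0189, np.float64(0.0232), 0, 0, np.float64(0.004)]
[-0.0465, 0.019, np.float64(0.0232), 0, 0, np.float64(0.004)]
-> [443 168  25 -14]
[0.0, 0.0, np.float64(0.0375), 0, 0, np.float64(-0.0)]
[0.0, 0.0, np.float64(0.0375), 0, 0, np.float64(-0.0)]
```

Call:
step_arm(
  deltas=[-0.047,0.019,0.023,0,0,0.004,0.6,-0.047,0.019,0.023,0,0,0.004,0.6,-0.046,0.019,0.023,0,0,0.004,0.6,0,0,0,0,0,0,0.6,0,0,0,0,0,0,0.6],
)

```text
clock: 20.6
eef_pos: [440.8, 166.1, 94.8]
ee_rot: [0.788, 0.616, 0.0, -0.0]
contact_force: [-0.1, 0.5, 0.4]
gripper_width: 0.601
grip_force: 0.0
```

Call:
step_arm(
  deltas=[0,0,0.04,0,0,0,0.6,0,0,0.032,0,0,0,0.6,0,0,0,0,0,0,0.6],
)

```text
clock: 20.98
eef_pos: [439.3, 166.7, 21.5]
ee_rot: [0.787, 0.617, -0.001, -0.001]
contact_force: [0.2, -0.5, 0.8]
gripper_width: 0.599
grip_force: 0.0
```

Run:
```python
from plan import *
show((443,168,25,-14))
```

```text
now [439.3 166.7  21.5 -13.8] q7 -0.47 F [ 0.2 -0.5  0.8]
-> [443 168  25 -14]
[0.0021, 0.0033, np.float64(-0.0035), 0, 0, np.float64(0.003)]
```

Call:
step_arm(
  deltas=[0.002,0.003,-0.004,0,0,0,0.6,0,0,0,0,0,0,0,0,0,0,0,0,0,0,0,0,0,0,0,0,0,0,0,0,0,0,0,0],
  squeeze=40,
)

```text
clock: 21.6
eef_pos: [445.4, 168.0, 28.6]
ee_rot: [0.788, 0.616, 0.002, 0.0]
contact_force: [-0.2, 0.6, 7.9]
gripper_width: 0.39
grip_force: 39.5
```

Call:
step_arm(
  deltas=[0,0,-0.03,0,0,0,0,0,0,-0.05,0,0,0,0,0,0,-0.03,0,0,0,0,0,0,0,0,0,0,0],
)

```text
clock: 22.1
eef_pos: [445.6, 167.8, 139.8]
ee_rot: [0.788, 0.616, 0.003, 0.0]
contact_force: [-0.2, 0.4, -1.0]
gripper_width: 0.387
grip_force: 40.8
```

Run:
```python
from plan import *
show((534.7,-19.1,110,4.5),(534.7,-19.1,70,4.5))
```

```text
now [445.6 167.8 139.8 -14. ] q7 -0.56 F [-0.2  0.4 -1. ]
-> [534.7 -19.1 110.    4.5]
[-0.04, 0.0329, np.float64(0.0074), 0, 0, np.float64(-0.081)]
[-0.0425, 0.0296, np.float64(0.0074), 0, 0, np.float64(-0.081)]
[-0.0447, 0.0261, np.float64(0.0074), 0, 0, np.float64(-0.081)]
[-0.0467, 0.0224, np.float64(0.0074), 0, 0, np.float64(-0.081)]
-> [534.7 -19.1  70.    4.5]
[0.0, 0.0, np.float64(0.04), 0, 0, np.float64(-0.0)]
```

Call:
step_arm(
  deltas=[-0.04,0.033,0,0,0,-0.081,0,-0.042,0.03,0,0,0,-0.081,0,-0.045,0.026,0.005,0,0,-0.081,0,-0.047,0.022,0.015,0,0,-0.081,0,0,0,0.015,0,0,0,0],
)

```text
clock: 22.72
eef_pos: [534.1, -25.2, 100.9]
ee_rot: [0.681, 0.733, -0.0, 0.001]
contact_force: [-0.0, 0.6, -0.4]
gripper_width: 0.39
grip_force: 40.7
```

Call:
step_arm(
  deltas=[0,0,0.01,0,0,0,0,0,0,0.005,0,0,0,0,0,0,0,0,0,0,0],
)

```text
clock: 23.1
eef_pos: [532.9, -18.9, 86.4]
ee_rot: [0.678, 0.735, -0.0, -0.0]
contact_force: [-0.3, -0.0, -0.5]
gripper_width: 0.387
grip_force: 40.7
```

Run:
```python
from plan import *
show((534.7,-19.1,72,4.5))
```

```text
now [532.9 -18.9  86.4   4.7] q7 0.21 F [-0.3 -0.  -0.5]
-> [534.7 -19.1  72.    4.5]
[-0.0003, 0.0018, np.float64(0.0144), 0, 0, np.float64(0.003)]
```

Call:
step_arm(
  deltas=[0,0.002,0.007,0,0,0,0,0,0,0.005,0,0,0,0,0,0,0.002,0,0,0,0,0,0,0,0,0,0,0],
)

```text
clock: 23.6
eef_pos: [535.1, -20.0, 72.5]
ee_rot: [0.678, 0.735, -0.0, -0.0]
contact_force: [0.2, -0.0, -1.5]
gripper_width: 0.387
grip_force: 40.7
```

Call:
step_arm(
  deltas=[0,0,0.0015,0,0,0,0,0,0,0,0,0,0,0],
)

```text
clock: 23.85
eef_pos: [535.4, -20.2, 71.9]
ee_rot: [0.678, 0.735, 0.0, 0.0]
contact_force: [-1.7, -0.0, 5.7]
gripper_width: 0.385
grip_force: 41.6
```

Call:
step_arm(
  deltas=[0,0,0,0,0,0,0.5,0,0,0,0,0,0,0.6,0,0,0,0,0,0,0.6,0,0,-0.04,0,0,0,0.6,0,0,-0.05,0,0,0,0.6],
)

```text
clock: 24.48
eef_pos: [534.4, -20.1, 161.2]
ee_rot: [0.678, 0.735, -0.001, -0.001]
contact_force: [0.6, 0.5, 0.6]
gripper_width: 0.597
grip_force: 0.0
```

Run:
```python
from plan import *; from m import *
show((430,-37,100,-9),(430,-37,25,-9))
n="scene"
p,d=snap(n);mand(n,p,d);mand(n,p,d,60,85)
```

```text
now [534.4 -20.1 161.2   4.6] q7 0.17 F [0.6 0.5 0.6]
-> [430 -37 100  -9]
[-0.0028, -0.0352, np.float64(0.0204), 0, 0, np.float64(0.079)]
[-0.0056, -0.0348, np.float64(0.0204), 0, 0, np.float64(0.079)]
[-0.0083, -0.0343, np.float64(0.0204), 0, 0, np.float64(0.079)]
-> [430 -37  25  -9]
[0.0, 0.0, np.float64(0.0375), 0, 0, np.float64(-0.0)]
[0.0, 0.0, np.float64(0.0375), 0, 0, np.float64(-0.0)]
scene px [259 150  16  11] ztop 37.2 (array([549.8, 267.6]), 60.0, 30.8, -82.4) (array([548.4, 268.6]), 62.9, 34.1, -79.1)
scene px [297 201  17  15] ztop 37.7 (array([430.3, -36.5]), 63.1, 32.0, 78.3) (array([431.5, -36.6]), 62.9, 35.7, 84.2)
```

Call:
step_arm(
  deltas=[-0.003,-0.035,0.01,0,0,0.079,0.6,-0.005,-0.035,0.02,0,0,0.079,0.6,-0.008,-0.034,0.03,0,0,0.079,0.6,0,0,0,0,0,0,0.6,0,0,0,0,0,0,0.6],
)

```text
clock: 25.15
eef_pos: [432.2, -36.1, 101.6]
ee_rot: [0.76, 0.65, 0.001, 0.0]
contact_force: [0.1, 0.1, 0.6]
gripper_width: 0.603
grip_force: 0.0
```

Run:
```python
from plan import *; from m import *
show((430,-37,25,-9))
n="top"
p,d=snap(n);mand(n,p,d);mand(n,p,d,60,85)
```

```text
now [432.2 -36.1 101.6  -9. ] q7 0.0 F [0.1 0.1 0.6]
-> [430 -37  25  -9]
[-0.0006, -0.001, np.float64(0.0383), 0, 0, np.float64(0.0)]
[-0.0006, -0.001, np.float64(0.0383), 0, 0, np.float64(0.0)]
top px [202 168  21  12] ztop 35.8 (array([546.6, 267.7]), 61.5, 32.4, -84.3) (array([547.3, 268. ]), 62.3, 34.0, -83.4)
```

Call:
step_arm(
  deltas=[0,-0.001,0.035,0,0,0,0.6,0,0,0.03,0,0,0,0.6,0,0,0.011,0,0,0,0.6,0,0,0,0,0,0,0.6],
)

```text
clock: 25.7
eef_pos: [430.6, -36.1, 25.1]
ee_rot: [0.76, 0.65, -0.0, -0.0]
contact_force: [-0.0, -0.4, 0.4]
gripper_width: 0.6
grip_force: 0.0
```

Call:
step_arm(
  deltas=[0,0,0,0,0,0,0,0,0,0,0,0,0,0,0,0,0,0,0,0,0,0,0,0,0,0,0,0],
)

```text
clock: 26.2
eef_pos: [431.1, -36.0, 26.2]
ee_rot: [0.76, 0.649, 0.001, 0.001]
contact_force: [-1.3, -0.4, 7.7]
gripper_width: 0.388
grip_force: 40.7
```

Call:
step_arm(
  deltas=[0,0,-0.03,0,0,0,0,0,0,-0.05,0,0,0,0,0,0,-0.03,0,0,0,0,0,0,0,0,0,0,0],
)

```text
clock: 26.7
eef_pos: [431.6, -35.8, 137.5]
ee_rot: [0.76, 0.65, 0.002, 0.001]
contact_force: [0.6, 1.0, -1.4]
gripper_width: 0.389
grip_force: 40.4
```

Run:
```python
from plan import *
show((541.8,-108.8,105,4.5))
```

```text
now [431.6 -35.8 137.5  -9. ] q7 -0.03 F [ 0.6  1.  -1.4]
-> [ 541.8 -108.8  105.     4.5]
[-0.0183, 0.0401, np.float64(0.0108), 0, 0, np.float64(-0.078)]
[-0.0214, 0.0385, np.float64(0.0108), 0, 0, np.float64(-0.078)]
[-0.0243, 0.0367, np.float64(0.0108), 0, 0, np.float64(-0.078)]
```

Call:
step_arm(
  deltas=[-0.018,0.04,0,0,0,-0.078,0,-0.021,0.039,0.005,0,0,-0.078,0,-0.024,0.037,0.01,0,0,-0.078,0,0,0,0.02,0,0,0,0,0,0,0.01,0,0,0,0],
)

```text
clock: 27.32
eef_pos: [539.7, -108.2, 87.9]
ee_rot: [0.68, 0.734, -0.001, -0.001]
contact_force: [-0.4, -0.7, -2.0]
gripper_width: 0.39
grip_force: 40.3
```

Call:
step_arm(
  deltas=[0,0,0,0,0,0,0,0,0,0,0,0,0,0],
)

```text
clock: 27.58
eef_pos: [541.0, -107.8, 90.6]
ee_rot: [0.679, 0.734, 0.0, 0.0]
contact_force: [1.2, -0.0, -1.2]
gripper_width: 0.393
grip_force: 40.4
```

Run:
```python
from plan import *; from m import *
show((541.8,-108.8,69,4.5))
n="scene"
p,d=snap(n);mand(n,p,d,46,90)
cv2.imwrite("pics/s4.png",cv2.resize(p[120:250,250:400],None,fx=4,fy=4,interpolation=cv2.INTER_CUBIC))
```

```text
now [ 541.  -107.8   90.6    4.4] q7 0.41 F [ 1.2 -0.  -1.2]
-> [ 541.8 -108.8   69.     4.5]
[-0.0011, 0.0007, np.float64(0.0216), 0, 0, np.float64(-0.001)]
scene px [310 176  16  12] ztop 79.3 (array([533.4, -20.9]), 57.7, 30.6, 89.0) (array([532.9, -18.6]), 62.1, 34.5, 87.4)
```

View pics/s4.png

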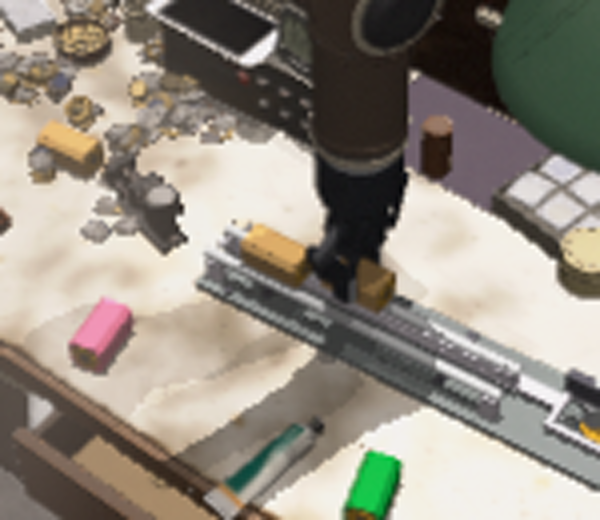

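The first mandrel lies along the bars at (275,250), and the second hangs over the middle at (375,285). I lower it now.

Call:
step_arm(
  deltas=[-0.001,0,0.01,0,0,0,0,0,0,0.007,0,0,0,0,0,0,0.003,0,0,0,0,0,0,0,0,0,0,0],
)

```text
clock: 28.12
eef_pos: [541.0, -109.1, 69.9]
ee_rot: [0.679, 0.734, -0.0, -0.0]
contact_force: [-0.3, -1.0, -1.5]
gripper_width: 0.387
grip_force: 40.4
```

Call:
step_arm(
  deltas=[0,0,0.002,0,0,0,0,0,0,0,0,0,0,0],
)

```text
clock: 28.38
eef_pos: [541.8, -109.2, 68.7]
ee_rot: [0.679, 0.734, 0.0, 0.001]
contact_force: [0.3, 0.0, 3.5]
gripper_width: 0.388
grip_force: 40.8
```

Call:
step_arm(
  deltas=[0,0,0,0,0,0,0.5,0,0,0,0,0,0,0.55,0,0,0,0,0,0,0.55,0,0,-0.04,0,0,0,0.6,0,0,-0.05,0,0,0,0.6],
)

```text
clock: 29.0
eef_pos: [540.2, -109.0, 158.2]
ee_rot: [0.679, 0.734, -0.001, -0.001]
contact_force: [1.5, 0.7, 0.5]
gripper_width: 0.599
grip_force: 0.0
```

Run:
```python
from plan import *; from m import *
show((547.3,268,140,5.5),(547.3,268,25,5.5))
n="scene"
p,d=snap(n);mand(n,p,d)
C=cloud(n,d); m=(np.hypot(C[...,0]-547,C[...,1]-268)<75)&(C[...,2]>8); 
t=np.radians(5.5)
for q in C[m][::9]:
    pass
n="top";p=cv2.imread("pics/top0.png");d=np.load("top0.npy");C=cloud(n,d)
X=np.array([np.cos(t),np.sin(t)]);Y=np.array([-X[1],X[0]]); u=(C[...,:2]-[547.3,268])@X; w=(C[...,:2]-[547.3,268])@Y
for a,b in((-45,-19),(19,45)):
    k=(u>a)&(u<b)&(abs(w)<14); print(a,np.percentile(C[k][:,2],[50,90,99]).round(1),u[k&(C[...,2]>8)].round(0))
```

```text
now [ 540.2 -109.   158.2    4.4] q7 0.37 F [1.5 0.7 0.5]
-> [547.3 268.  140.    5.5]
[0.0536, 0.0052, np.float64(0.0026), 0, 0, np.float64(-0.003)]
[0.0536, 0.0053, np.float64(0.0026), 0, 0, np.float64(-0.003)]
[0.0536, 0.0054, np.float64(0.0026), 0, 0, np.float64(-0.003)]
[0.0536, 0.0056, np.float64(0.0026), 0, 0, np.float64(-0.003)]
[0.0536, 0.0057, np.float64(0.0026), 0, 0, np.float64(-0.003)]
[0.0535, 0.0059, np.float64(0.0026), 0, 0, np.float64(-0.003)]
[0.0535, 0.006, np.float64(0.0026), 0, 0, np.float64(-0.003)]
-> [547.3 268.   25.    5.5]
[0.0, 0.0, np.float64(0.0575), 0, 0, np.float64(-0.0)]
[0.0, 0.0, np.float64(0.0575), 0, 0, np.float64(-0.0)]
scene px [259 150  16  11] ztop 37.1 (array([548.4, 267.9]), 59.5, 31.5, -81.2) (array([549.1, 268.4]), 63.3, 34.6, -83.8)
-45 [ 9.4 31.5 33.3] [-21. -19. -24. -22. -22. -29. -28. -28. -29. -29. -28. -32. -32. -31.
 -31. -32. -30. -29. -35. -35. -34. -34. -35. -33. -33. -37. -37. -37.
 -38. -37. -37. -36. -33. -40. -40. -40. -41. -40. -40. -38. -43. -42.
 -42. -43. -43. -41. -40. -44. -42. -44. -45.]
19 [ 1.4 10.2 28.2] [44. 41. 41. 38. 39. 43. 43. 41.]
```

Run:
```python
from h import *
n="top";d=np.load("top0.npy");C=cloud(n,d);t=np.radians(5.5)
X=np.array([np.cos(t),np.sin(t)]);Y=np.array([-X[1],X[0]]); u=(C[...,:2]-[547.3,268])@X; w=(C[...,:2]-[547.3,268])@Y
print("w:",list(range(-60,40,8)))
for a in range(48,-52,-5):
    print(a,[int(C[...,2][(abs(u-a)<3)&(abs(w-b)<4.5)].max(initial=-9)) for b in range(-60,40,8)])
```

```text
w: [-60, -52, -44, -36, -28, -20, -12, -4, 4, 12, 20, 28, 36]
48 [3, 16, 30, 32, 31, 27, 5, 0, 3, 34, 28, 25, 31]
43 [3, 14, 31, 32, 25, 27, 2, 4, 4, 32, 28, 23, 32]
38 [3, 14, 28, 32, 27, 26, 5, 2, 3, 29, 29, 24, 29]
33 [2, 11, 15, 30, 29, 23, 4, 6, 3, 25, 26, 25, 3]
28 [2, 1, 7, 30, 4, 1, 4, 2, 2, 2, 2, 0, 0]
23 [2, 3, 4, 3, 3, -9, -9, -9, -9, -9, -9, -9, 3]
18 [0, 3, 1, 1, 30, 33, 30, 30, -9, 29, 32, 33, -9]
13 [21, -9, 0, 2, 35, 37, 35, 35, 34, 33, 38, 33, -9]
8 [23, 26, 3, 4, 35, 37, 37, 37, 38, 37, 39, 35, -9]
3 [27, 27, 9, 6, 37, 37, 37, 37, 35, 40, 39, 37, -9]
-2 [31, 29, 10, 5, 36, 38, 38, 36, 36, 36, 39, 36, -9]
-7 [33, 29, 14, 5, 36, 38, 35, 38, 35, 36, 38, 35, 2]
-12 [46, 28, 14, 1, 36, 38, 35, 35, 35, 35, 38, 39, 3]
-17 [43, 26, 2, 2, 30, 32, 32, 28, 32, 35, 29, 32, 3]
-22 [1, 1, 2, 4, 3, 4, 2, 1, 19, 26, 28, 24, 3]
-27 [6, 2, 2, 3, 2, 2, 3, 28, 32, 32, 29, 27, 6]
-32 [7, 2, 0, 2, 3, 1, 2, 24, 32, 33, 30, 23, 4]
-37 [5, 3, 0, 3, 3, 3, 5, 25, 31, 33, 31, 3, 1]
-42 [5, 2, 4, 1, 1, 1, 5, 27, 32, 31, 31, 3, 4]
-47 [1, 2, 4, 3, 4, 1, 3, 4, 23, 26, 3, 2, 3]
```

Run:
```python
from plan import *
show((551,270.7,110,95.5))
```

```text
now [ 543.6 -110.1  165.1    4.3] q7 0.37 F [ 2.5 -0.9  4. ]
-> [551.  270.7 110.   95.5]
[0.0421, 0.004, np.float64(0.0061), 0, 0, np.float64(-0.177)]
[0.0408, 0.0114, np.float64(0.0061), 0, 0, np.float64(-0.177)]
[0.0381, 0.0184, np.float64(0.0061), 0, 0, np.float64(-0.177)]
[0.0343, 0.0248, np.float64(0.0061), 0, 0, np.float64(-0.177)]
[0.0294, 0.0304, np.float64(0.0061), 0, 0, np.float64(-0.177)]
[0.0236, 0.0351, np.float64(0.0061), 0, 0, np.float64(-0.177)]
[0.0171, 0.0387, np.float64(0.0061), 0, 0, np.float64(-0.177)]
[0.01, 0.0411, np.float64(0.0061), 0, 0, np.float64(-0.177)]
[0.0026, 0.0422, np.float64(0.0061), 0, 0, np.float64(-0.177)]
```

Call:
step_arm(
  deltas=[0.042,0.004,0,0,0,-0.177,0.6,0.041,0.011,0,0,0,-0.177,0.6,0.038,0.018,0,0,0,-0.177,0.6,0.034,0.025,0,0,0,-0.177,0.6,0.029,0.03,0,0,0,-0.177,0.6],
)

```text
clock: 29.68
eef_pos: [544.4, 102.8, 158.2]
ee_rot: [0.297, 0.955, 0.0, 0.0]
contact_force: [0.2, 0.4, 0.0]
gripper_width: 0.6
grip_force: 0.0
```

Call:
step_arm(
  deltas=[0.024,0.035,0,0,0,-0.177,0.8,0.017,0.039,0,0,0,-0.177,0.835,0.01,0.041,0,0,0,-0.177,0.835,0.003,0.042,0,0,0,-0.177,0.835,0,0,0.02,0,0,0,0.835],
)

```text
clock: 30.3
eef_pos: [546.4, 276.0, 139.0]
ee_rot: [-0.054, 0.999, 0.002, 0.001]
contact_force: [-0.4, -1.1, -0.4]
gripper_width: 0.837
grip_force: 0.0
```

Call:
step_arm(
  deltas=[0,0,0.03,0,0,0,0.835,0,0,0,0,0,0,0.835,0,0,0,0,0,0,0.835],
)

```text
clock: 30.68
eef_pos: [547.0, 270.8, 108.9]
ee_rot: [-0.049, 0.999, 0.0, 0.0]
contact_force: [0.6, 0.8, 0.7]
gripper_width: 0.836
grip_force: 0.0
```

Run:
```python
from plan import *; from m import *
show((551,270.7,70,95.5))
for n in("top","scene"):
    p,d=snap(n); mand(n,p,d); mand(n,p,d,46,90); cv2.imwrite(f"pics/q_{n}.png",p)
    C=cloud(n,d); x,y,z=C[...,0],C[...,1],C[...,2]
    m=(abs(x-549)<100)&(abs(y-268)<100)&(z>60)&(z<110); P=C[m]; print(n,m.sum(),rect(P) if m.sum()>5 else '', P[:,2].min() if m.sum() else '')
a=cv2.resize(cv2.imread("pics/q_top.png")[130:230,170:300],None,fx=5,fy=5,interpolation=cv2.INTER_CUBIC); cv2.imwrite("pics/t5.png",a)
```

```text
now [547.  270.8 108.9  95.7] q7 1.09 F [0.6 0.8 0.7]
-> [551.  270.7  70.   95.5]
[-0.0039, -0.0005, np.float64(0.0389), 0, 0, np.float64(0.003)]
top px [330 170  22  13] ztop 78.1 (array([ 540.7, -110.7]), 59.9, 32.5, -87.9) (array([ 540.5, -110.5]), 60.3, 34.0, -85.7)
top px [298 172  22  13] ztop 78.3 (array([532.6, -20. ]), 59.7, 31.4, -83.8) (array([532.6, -19.8]), 60.0, 33.1, -86.4)
top 12 (array([541.1, 250.9]), 109.7, 7.8, -83.6) 62.53818222367161
scene px [260 150  14  11] ztop 37.8 (array([547.1, 269.7]), 57.5, 30.7, -87.8) (array([548.6, 269.5]), 56.7, 31.8, -81.9)
scene px [310 176  18  13] ztop 79.5 (array([532.8, -19.4]), 62.2, 33.0, -85.1) (array([533.9, -19.7]), 61.7, 33.7, -88.0)
scene px [330 186  19  13] ztop 80.4 (array([ 540.7, -110. ]), 60.0, 31.2, -88.5) (array([ 542.3, -108.8]), 63.8, 35.0, -89.0)
scene 13 (array([548.8, 257.7]), 128.3, 19.9, 89.7) 63.0836983358073
```

View pics/t5.png

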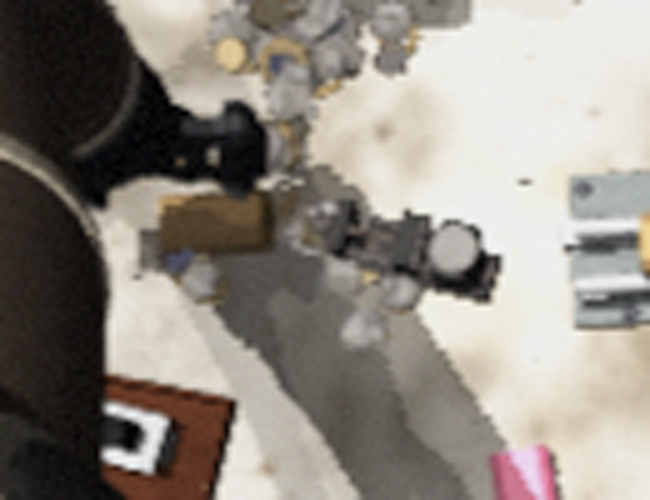

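The two placed mandrels sit on the bars, with tops about 78 mm up and angles within about 2° of the bars. The third lies at (215,225), with stones in front at (200,275) and a black thing to its right at (325,215). I'll grip it by its ends.

Call:
step_arm(
  deltas=[-0.003,0,0.03,0,0,0,0.835,0,0,0.025,0,0,0,0.835,0,0,0.01,0,0,0,0.835,0,0,0,0,0,0,0.835],
)

```text
clock: 31.28
eef_pos: [549.7, 271.1, 43.4]
ee_rot: [-0.05, 0.999, -0.0, -0.0]
contact_force: [-0.0, 0.3, 0.0]
gripper_width: 0.831
grip_force: 0.0
```

Call:
step_arm(
  deltas=[0,0,0.006,0,0,0,0.835,0,0,0.006,0,0,0,0.835,0,0,0,0,0,0,0.835],
)

```text
clock: 31.65
eef_pos: [549.4, 270.9, 30.9]
ee_rot: [-0.05, 0.999, -0.0, -0.0]
contact_force: [-0.3, 0.6, -1.0]
gripper_width: 0.835
grip_force: 0.0
```

Run:
```python
from plan import *
show((551,270.7,25,95.5))
p,d=snap("scene"); cv2.imwrite("pics/s6.png",cv2.resize(p[120:190,225:320],None,fx=6,fy=6,interpolation=cv2.INTER_CUBIC))
```

```text
now [549.4 270.9  30.9  95.7] q7 1.08 F [-0.3  0.6 -1. ]
-> [551.  270.7  25.   95.5]
[-0.0016, -0.0004, np.float64(0.0059), 0, 0, np.float64(0.003)]
```

View pics/s6.png

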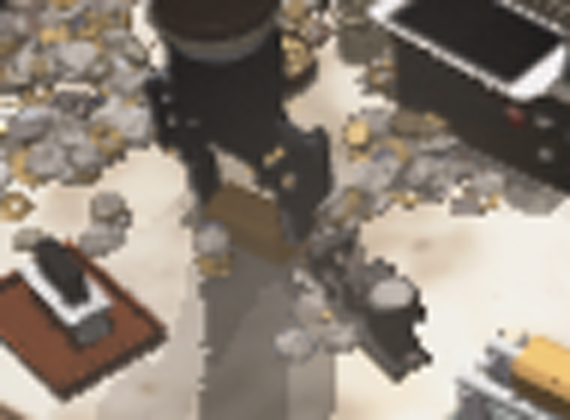

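The fingers straddle the ends at (200,190) and (295,220) without contact, so I lower a little and close.

Call:
step_arm(
  deltas=[0,0,0.005,0,0,0,0.835,0,0,0,0,0,0,0.5,0,0,0,0,0,0,0.5,0,0,0,0,0,0,0.5,0,0,0,0,0,0,0.5],
  squeeze=40,
)

```text
clock: 32.33
eef_pos: [549.5, 271.0, 26.1]
ee_rot: [-0.05, 0.999, -0.0, -0.0]
contact_force: [-0.4, -0.8, -0.9]
gripper_width: 0.692
grip_force: 44.0
```

Call:
step_arm(
  deltas=[0,0,-0.02,0,0,0,0.5,0,0,-0.04,0,0,0,0.5,0,0,-0.05,0,0,0,0.5,0,0,0,0,0,0,0.5],
)

```text
clock: 32.83
eef_pos: [552.2, 272.5, 142.1]
ee_rot: [-0.049, 0.999, 0.002, 0.004]
contact_force: [-0.4, 0.3, 0.2]
gripper_width: 0.695
grip_force: 44.2
```

Run:
```python
from plan import *
show((548.9,-198.5,105,94.5))
```

```text
now [552.2 272.5 142.1  95.7] q7 1.1 F [-0.4  0.3  0.2]
-> [ 548.9 -198.5  105.    94.5]
[0.0062, -0.0585, np.float64(0.0046), 0, 0, np.float64(0.003)]
[0.0061, -0.0586, np.float64(0.0046), 0, 0, np.float64(0.003)]
[0.0059, -0.0586, np.float64(0.0046), 0, 0, np.float64(0.003)]
[0.0058, -0.0586, np.float64(0.0046), 0, 0, np.float64(0.003)]
[0.0056, -0.0586, np.float64(0.0046), 0, 0, np.float64(0.003)]
[0.0055, -0.0586, np.float64(0.0046), 0, 0, np.float64(0.003)]
[0.0053, -0.0586, np.float64(0.0046), 0, 0, np.float64(0.003)]
[0.0052, -0.0586, np.float64(0.0046), 0, 0, np.float64(0.003)]
```

Call:
step_arm(
  deltas=[0.006,-0.058,0,0,0,0.003,0.5,0.006,-0.059,0,0,0,0.003,0.5,0.006,-0.059,0,0,0,0.003,0.5,0.006,-0.059,0,0,0,0.003,0.5,0.006,-0.059,0,0,0,0.003,0.5],
)

```text
clock: 33.45
eef_pos: [546.7, -26.3, 136.6]
ee_rot: [-0.042, 0.999, 0.0, 0.0]
contact_force: [0.7, 0.2, -0.7]
gripper_width: 0.694
grip_force: 44.1
```

Call:
step_arm(
  deltas=[0.006,-0.059,0,0,0,0.003,0.5,0.005,-0.059,0,0,0,0.003,0.5,0.005,-0.059,0,0,0,0.003,0.5,0,0,0.02,0,0,0,0.5,0,0,0.015,0,0,0,0.5],
)

```text
clock: 34.08
eef_pos: [545.0, -202.5, 100.5]
ee_rot: [-0.037, 0.999, 0.0, -0.0]
contact_force: [0.1, -0.2, -1.2]
gripper_width: 0.701
grip_force: 44.2
```

Call:
step_arm(
  deltas=[0,0,0,0,0,0,0.5,0,0,0,0,0,0,0.5],
)

```text
clock: 34.33
eef_pos: [545.9, -201.1, 101.5]
ee_rot: [-0.038, 0.999, 0.0, 0.0]
contact_force: [-0.5, 1.1, -0.4]
gripper_width: 0.692
grip_force: 44.1
```

Run:
```python
from plan import *; from m import *
show((548.9,-198.5,75,94.5))
n="scene"
p,d=snap(n);mand(n,p,d,46,130); cv2.imwrite("pics/s7.png",cv2.resize(p[140:240,290:410],None,fx=5,fy=5,interpolation=cv2.INTER_CUBIC))
```

```text
now [ 545.9 -201.1  101.5   94.4] q7 1.93 F [-0.5  1.1 -0.4]
-> [ 548.9 -198.5   75.    94.5]
[-0.0031, 0.0024, np.float64(0.0265), 0, 0, np.float64(-0.002)]
scene px [310 176  18  13] ztop 78.8 (array([533.5, -20.9]), 61.0, 32.9, -87.9) (array([533.5, -19.7]), 63.0, 34.0, -89.3)
scene px [330 186  19  12] ztop 80.1 (array([ 541.7, -110.7]), 60.2, 32.3, -83.1) (array([ 542.1, -109.3]), 63.8, 33.8, -85.3)
```

View pics/s7.png

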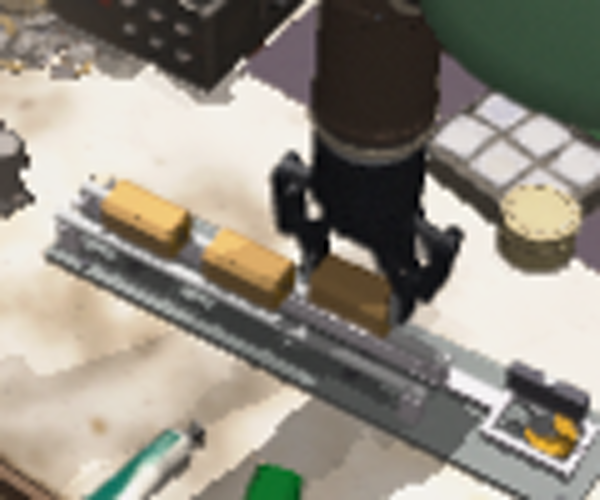

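Run:
```python
from m import *
n="scene";p,d=snap(n);C=cloud(n,d);H=cv2.cvtColor(p,cv2.COLOR_BGR2HSV)
m=(H[...,0]>6)&(H[...,0]<28)&(H[...,1]>80)&(H[...,2]>40)&(abs(C[...,0]-547)<50)&(abs(C[...,1]+200)<45)&(C[...,2]>70)
P=C[m];print(m.sum(),np.percentile(P[:,2],[5,50,80,95]).round(1));z=np.percentile(P[:,2],90);print(rect(P[P[:,2]>z-6]),rect(P))
```

```text
652 [ 99.8 347.1 493.3 513.2]
(array([ 520.4, -195.3]), 88.8, 40.1, 73.0) (array([ 544.9, -201.7]), 91.4, 87.4, -11.4)
```

Run:
```python
from m import *
n="scene";p,d=snap(n);C=cloud(n,d);H=cv2.cvtColor(p,cv2.COLOR_BGR2HSV)
m=(H[...,0]>6)&(H[...,0]<28)&(H[...,1]>80)&(H[...,2]>40)&(abs(C[...,0]-547)<50)&(abs(C[...,1]+200)<45)&(C[...,2]>70)&(C[...,2]<116)
P=C[m];print(m.sum(),np.percentile(P[:,2],[5,50,80,95]).round(1));z=np.percentile(P[:,2],80);T=P[P[:,2]>z-4];print(rect(T),rect(P),T.min(0),T.max(0))
```

```text
174 [ 90.9 109.4 112.2 113.9]
(array([ 545.5, -199.9]), 58.5, 30.9, -79.0) (array([ 545.8, -200.9]), 61.1, 39.7, -82.3) [ 526.05098852 -230.99141155  108.21978873] [ 561.31902587 -169.69005505  115.96005481]
```

Call:
step_arm(
  deltas=[-0.0035,0,0.015,0,0,0,0.5,0,0,0.01,0,0,0,0.5,0,0,0.005,0,0,0,0.5,0,0,0,0,0,0,0.5],
)

```text
clock: 34.98
eef_pos: [548.8, -201.9, 70.6]
ee_rot: [-0.038, 0.999, 0.0, -0.0]
contact_force: [-0.5, -0.3, 0.3]
gripper_width: 0.693
grip_force: 44.1
```

Call:
step_arm(
  deltas=[0,0,0.002,0,0,0,0.5,0,0,0,0,0,0,0.5],
)

```text
clock: 35.22
eef_pos: [549.1, -202.0, 69.3]
ee_rot: [-0.038, 0.999, -0.0, 0.0]
contact_force: [-0.4, -0.3, -0.9]
gripper_width: 0.693
grip_force: 44.2
```

Call:
step_arm(
  deltas=[0,0,0.0015,0,0,0,0.5,0,0,0,0,0,0,0.5],
)

```text
clock: 35.48
eef_pos: [549.8, -202.1, 68.4]
ee_rot: [-0.038, 0.999, -0.0, 0.001]
contact_force: [1.3, 0.2, 3.5]
gripper_width: 0.694
grip_force: 44.7
```

Call:
step_arm(
  deltas=[0,0,0,0,0,0,0.78,0,0,0,0,0,0,0.85,0,0,0,0,0,0,0.85,0,0,-0.04,0,0,0,0.85,0,0,-0.06,0,0,0,0.85],
)

```text
clock: 36.1
eef_pos: [547.7, -201.5, 166.9]
ee_rot: [-0.038, 0.999, 0.001, -0.002]
contact_force: [1.3, -0.4, 0.8]
gripper_width: 0.851
grip_force: 0.0
```

Call:
step_arm(
  deltas=[0,0,-0.05,0,0,0,0.85,0,0.05,-0.03,0,0,0,0.85,0,0.06,0,0,0,0,0.85,0,0.06,0,0,0,0,0.85,0,0.06,0,0,0,0,0.85],
)

```text
clock: 36.72
eef_pos: [531.3, 29.1, 247.9]
ee_rot: [-0.037, 0.999, -0.0, 0.0]
contact_force: [0.7, 0.8, -0.6]
gripper_width: 0.848
grip_force: 0.0
```

Call:
step_arm(
  deltas=[0.03,0.06,0,0,0,0,0.85,0.03,0.06,0,0,0,0,0.85,0.03,0.06,0,0,0,0,0.85,0,0,0,0,0,0,0.85,0,0,0,0,0,0,0.85],
)

```text
clock: 37.35
eef_pos: [435.7, 187.9, 247.7]
ee_rot: [-0.038, 0.999, -0.0, 0.0]
contact_force: [0.7, -0.2, -0.3]
gripper_width: 0.85
grip_force: 0.0
```

Run:
```python
from plan import *; from m import *
show()
for n in("top","scene"):
    p,d=snap(n);mand(n,p,d,46,90);mand(n,p,d); C=cloud(n,d); x,y,z=C[...,0],C[...,1],C[...,2]
    b=(x>520)&(x<640)&(y>-400)&(y<-285)&(z>66)&(z<84); print("bolt",b.sum(),rect(C[b]) if b.sum()>5 else "")
    m=(x>370)&(x<470)&(y>250)&(y<360)&(z>49)&(z<65); print("gauge",m.sum(),rect(C[m]) if m.sum()>5 else '',np.median(z[m]))
    b=(x>540)&(x<660)&(y>-520)&(y<-410)&(z>12)&(z<90); print("pot",rect(C[b]))
    cv2.imwrite(f"pics/f_{n}.png",p)
a=cv2.imread("pics/f_top.png"); cv2.imwrite("pics/t8.png",cv2.resize(a[130:260,160:500],None,fx=2.3,fy=2.3,interpolation=cv2.INTER_CUBIC))
```

```text
now [435.7 187.9 247.7  94.3] q7 1.1 F [ 0.7 -0.2 -0.3]
top px [361 169  23  12] ztop 77.7 (array([ 546.5, -201.7]), 59.8, 32.7, -88.6) (array([ 547.6, -201.5]), 60.2, 33.5, -86.2)
top px [330 170  21  13] ztop 77.9 (array([ 540. , -109.2]), 57.3, 32.5, -84.8) (array([ 540.1, -109. ]), 57.6, 32.8, -84.8)
top px [298 172  22  13] ztop 78.0 (array([531.7, -20. ]), 59.9, 31.4, -83.2) (array([532.8, -19.9]), 59.9, 33.8, -84.8)
bolt 97 (array([ 573.5, -341.2]), 58.5, 12.2, -84.7)
gauge 0  nan
pot (array([ 591.3, -485. ]), 109.0, 72.5, 57.9)
scene px [310 176  18  13] ztop 79.4 (array([532.7, -20. ]), 60.0, 32.8, -85.5) (array([534.1, -19. ]), 63.3, 35.7, -85.5)
scene px [330 186  19  13] ztop 79.4 (array([ 541.9, -109. ]), 59.4, 35.3, -82.8) (array([ 542.2, -109.7]), 61.0, 35.7, -82.8)
scene px [352 196  19  14] ztop 79.5 (array([ 549.2, -201.8]), 61.0, 33.0, -86.2) (array([ 550.9, -201.8]), 61.1, 36.5, -87.4)
bolt 78 (array([ 577.6, -340.9]), 58.7, 16.2, -87.3)
gauge 42 (array([420.7, 322. ]), 51.6, 16.6, 76.1) 57.90515526846693
pot (array([ 592.6, -484.5]), 107.5, 71.9, 57.7)
  return _methods._mean(a, axis=axis, dtype=dtype,
  ret = ret.dtype.type(ret / rcount)
```

View pics/t8.png

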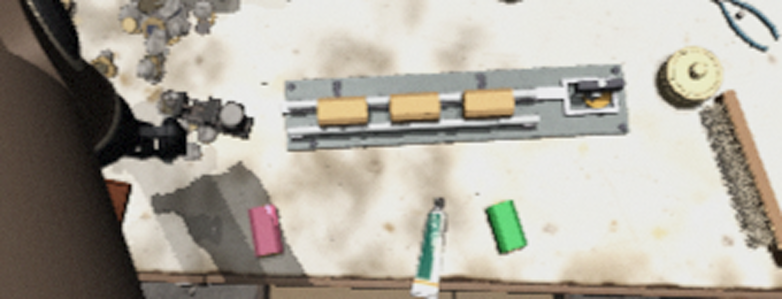

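Run:
```python
from m import *
for n in("top","scene"):
    p=cv2.imread(f"pics/{n}0.png"); d=np.load(f"{n}0.npy"); C=cloud(n,d); H=cv2.cvtColor(p,cv2.COLOR_BGR2HSV)
    m=(H[...,0]>9)&(H[...,0]<25)&(H[...,1]>70)&(H[...,2]>70)&(C[...,2]>15)&(C[...,2]<130)&(C[...,0]>250)&(C[...,0]<900)
    k,L,S,c=cv2.connectedComponentsWithStats(m.astype(np.uint8))
    for i in range(1,k):
        if S[i,4]>40: P=C[L==i]; print(n,S[i],P.mean(0).round(0),rect(P)[1:3])
```

```text
top [193  71  11   9  66] [840. 323.  79.] (46.7, 24.2)
top [81 88 18 10 76] [788. 668.  48.] (45.2, 29.4)
top [313  99   9   9  65] [767. -37.  64.] (28.6, 24.1)
top [417 102  23  22 365] [ 757. -377.   43.] (66.1, 64.4)
top [102 117  23  12 104] [700. 585.  27.] (66.0, 39.6)
top [173 122  15  18 103] [684. 384.  19.] (53.9, 39.7)
top [116 139  12  10  79] [635. 555.  26.] (37.0, 32.4)
top [127 141  18  19 120] [615. 505.  29.] (65.7, 40.6)
top [176 147  11  14  69] [608. 370.  26.] (40.8, 28.9)
top [199 155  11   9  69] [592. 297.  28.] (31.3, 23.0)
top [202 168  21  13 232] [546. 268.  33.] (60.6, 33.7)
top [473 169  34  76 538] [ 471. -549.   32.] (230.2, 24.8)
top [411 170   9  10  44] [ 561. -334.   23.] (31.4, 14.6)
top [160 172  11   7  47] [541. 409.  28.] (30.2, 19.2)
top [117 185  23  30 234] [469. 506.  47.] (96.9, 41.3)
top [233 202  23  16 239] [442. 168.  34.] (59.4, 34.2)
top [303 209  22  15 247] [428. -37.  33.] (60.6, 34.5)
scene [198  50  23  15 126] [841. 952. 104.] (114.8, 67.6)
scene [251  80  10  12  63] [859. 634.  55.] (96.0, 39.4)
scene [234  86  18  14  85] [792. 670.  43.] (174.0, 65.1)
scene [265 120  12  15  85] [694. 384.  20.] (94.9, 49.9)
scene [209 134  12  17 119] [470. 501.  45.] (102.5, 45.1)
scene [259 150  17  13 118] [546. 262.  32.] (67.2, 37.5)
scene [260 174  15  15 130] [442. 164.  33.] (66.6, 34.0)
scene [390 179  15  14  94] [ 721. -247.   33.] (59.4, 35.9)
scene [423 189  20  19 280] [ 752. -383.   41.] (67.9, 66.2)
scene [297 201  17  17 165] [428. -40.  32.] (63.6, 37.2)
scene [392 224  10   8  55] [ 563. -346.   28.] (32.3, 30.8)
scene [424 227  23  86 622] [ 506. -526.   36.] (299.1, 69.9)
```

```bash
python3 -c "
from plant import r
print(r.close_job())"
```

```text
the job is handed in; nothing more can be done
None
```

I handed the job in at about 38 s on the robot's clock; the hand-in returned no verdict. The gap is about 22 mm and checked with the gauge along its length, the gauge is back upright in its tray, and all three mandrels found are cradled on the bars. The pot has not moved; the glue tube was never approached.

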